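Find the ballasted end of a level float and stand it on its stand

TASK

One of the sealed steel level floats still lies in its cradle; it carries lead ballast in one end, but both ends look alike. Lift it a few centimetres out of the cradle to feel which end is heavy, lay it back and let go, then take it anew and stand it upright, heavy end down, on the round stand that is still free. Set it down gently, never let it topple or drop onto the bench, and do not knock over or shift the two floats that already stand.

Things in the scene. Friction and masses are not known exactly. Their poses are not given: they have to be found in the camera images.
- float: the lying float: closed steel cylinder, diameter 50, length 160 mm, ends domed (7.5 mm deep, no flat). Origin: its centre; x along its length. The +x or the -x end holds the unseen ballast. Weighs 0.39 kg, balances 34 mm from its middle: held at the middle it turns the wrist with 0.13 N m. Stood on its heavy end it rights itself from leans up to 15 degrees; on its light end it topples.
- cradle: grey cradle fixed to the bench: plate 164 x 70 x 10 mm with two V saddles 14 mm thick, 60 mm either side of the middle, holding the float with its axis level, 75 mm above the bench. Origin: centre of the underside; x along the float. Saddle tips lie 9 mm below the float's axis, 36 mm to either side of it; between the saddles (106 mm clear) only the plate lies below.
- stand_free: the free round stand, fixed to the bench, 90 mm across, 20 mm high; its top is a flat rubber floor 12 mm above the bench, 67 mm across, inside an 8 mm rim. Origin: centre of the underside. A float standing on it has its centre 92 mm and its top 172 mm above the bench.
- float_b: a float just like the first, loose, standing heavy end down on the second stand; origin at its centre, x along its length
- float_c: a third such float, loose, standing on the third stand; origin at its centre. The three stands are in a row from left to right, about 110 mm apart, and any of the three may be the free one.
There are look-alikes about, which are no part of the job. Leave any orange or yellow look-alike of the float_c alone.

How it is judged:
On the way, in this order (a step that is already met when the one before it is completed fails the run):
1. the float is lifted out of its cradle, its centre at least 10 mm above where it lay (z of float in the frame of cradle above 0.085 m), for 0.2 s.
2. the float lies in its cradle again, let go (z of float in the frame of cradle below 0.08 m and horizontal distance between float and cradle below 0.03 m and contact force between the fingers and float below 0.1 N and linear speed of float below 0.02 m/s), for 0.2 s.
At the end, for the whole second after the job is handed in: The float stands by itself on the free stand's floor, upright within 0.15 rad (which it can do only heavy end down), its centre within 25 mm of the stand's axis seen from above and 85 to 99 mm above the bench, at rest (under 0.03 m/s); the other two floats still stand upright within 0.15 rad (horizontal distance between float and stand_free below 0.025 m and z of float in the frame of stand_free between 0.085 and 0.099 m and (angle between float's own x axis and vertical below 0.15 rad or angle between float's own x axis and vertical above 2.99 rad) and linear speed of float below 0.03 m/s and angle between each of float_b, float_c's own x axis and vertical above 2.99 rad); the robot touches nothing.
It fails at once if the float toppled or dropped onto the bench (its centre under 50 mm) (height (world z) of float below 0.05 m).
It fails at once if the float struck down on the stand harder than 40 N (contact force between float and stand_free above 40 N).
It fails at once if a standing float knocked (its centre moved more than 25 mm) (distance of any of float_b, float_c from where it was at the start of the episode above 0.025 m).
It also fails if it takes over 64 s, if anything falls off the work surface, if the arm or the gripper's body presses on something with over 40 N, if the wrist force passes 120 N, or if a joint passes its speed limit or range.

ROBOT

A 6-joint arm with a two-finger parallel gripper is mounted at the origin on a cart in front of the work surface, level with it; the furniture and walls round the work are solid. World frame = base frame: x ahead of the robot, y to its left, z up, the work surface at z = 0. Lengths are in m, angles in rad, forces in N, time in s.
With the tool pointing down it reaches from about 0.325 to 0.85 m from the base axis. Payload 15.5 kg.
Tool frame: the origin (TCP) lies at the centre of the arm's flange, where the gripper is bolted on; the fingertips stand 191 mm ahead of it and the grasp point (between the pads) lies 172 mm ahead of it; z points along the fingers, y is the direction in which the jaws open and shut (so a half turn about z gives the same grasp; the last joint's range is limited). The gripper opens to 91 mm and grips with 3 to 60 N. Pads are 32 mm wide; open, the fingers measure 118 mm over their backs; the gripper's body (76 mm by 178 mm) begins 60 mm behind the grasp point.
Start: joints at [1.018, 0.494, 1.345, -0, 1.302, -0.096], TCP at [0.276, 0.561, 0.405] pointing down, gripper open.
Joint ranges: [-2.91, 2.91], [-0.82, 2.16], [0.22, 2.67], [-1.22, 4.37], [0.12, 2.79], [-3.08, 3.08]. Speed limits (rad/s): [1.89, 1.89, 2.57, 3.01, 3.01, 3.01].

INTERFACE

Orientations are given as a rotation vector (axis times angle).
In Python, from rig import * gives the robot as it stands.
- The arm moves only by the tool apply_moves, never from a script. Its arguments are lists of equal length, an entry for each row: "offset": the shift along the tool's x, y, z in cm, a list of three; "delta_rot": the turn, a rotation vector about the tool's x, y, z in rad, a list of three; "fingers": the finger opening in cm, from 0 to 9.12. A call has 1 to 12 rows; each row shifts and turns the commanded pose from where the row before left it, along the tool's axes as they then stand; what a row does not reach is not made up. A row lasts 1/12 s, in which the tool goes at most 41.7 mm and 7.16 degrees, less where a joint would pass 70% of its speed; a pose out of reach is approached as far as the arm can. A call is refused whole if a number of a shift passes 4.17 or a number of a turn 0.125, either way. A call with a gripper value outside its range is refused whole. The fingers move at their own pace and stop on an object; "force" is the grip in N (left out, the last holds). Time passes only in rows, so rows that do not move let the fingers close. It gives the time, the measured TCP pose, the force and the opening at its end, in the units of the state.
- sense(): the state, without advancing time (a new reading comes with each control period).
- get_image(name): name is "scene" or "top" or "wrist"; returns (picture, depth): 384x512x3 uint8, red, green, blue; 384x512 float32, m along the optical axis (not along the pixel's ray), 0 where there is no reading.
- calibration(name): a dict with "K" (3x3 intrinsics, pixels), "distortion" ([k1, k2, p1, p2, k3] as OpenCV has them; the pictures are not rectified), "T" (4x4, takes a point from camera to world coordinates). Camera axes: x right, y up, looking along -z (the intrinsics and any distortion apply to the point x, -y, -z); pixel columns grow to the right and rows downward; lengths in m; the calibration is good to about 2 mm. A picture is of the moment at which its call begins: read the wrist's pose just before it. calibration takes no time and is no camera call; for the wrist camera it gives the pose at the moment of the call.
- hand_in(): hands the job in, once; it reports no verdict.
Trained networks look in the newest picture that a camera, given by its name, has taken for a name from the list of things; names that differ only in an ending like _2 or _b are one class to them, and where a whole thing is asked for, a point or a joint stands for the part that bears it (a point fixed in the world has none). Each returns a list of dicts, best first, with "confidence" (0 to 1); they miss things now and then, are a little off and sometimes report something else, mostly with a low value. They report only what shows in the picture. A call takes as long as a camera call. They do not tell look-alikes from the thing itself.
- search_frame(camera, name): "location" ([x, y, z] in m, in world coordinates, good to about 4 mm: the middle of the surface that is visible of it).
- tip_of(camera, name): "location" ([x, y, z] in m, in world coordinates, good to about 4 mm: a listed point, or the origin of a listed thing).
The state is a dict: "clock": time; "joint_pos": joint angles; "qd": joint speeds; "joint_efforts": joint torques, N m; "eef_pos": TCP position; "tool_rot": TCP orientation; "wrist_force": force on the tool from outside, world axes, zero at the start; "ft_torque": the same for the moment, N m; "gripper_width": finger opening in m.
Only numpy, scipy, OpenCV 4.12 (cv2) and the standard library are available. Lean on these libraries where they do the work, as an engineer would, in place of code of your own. Each camera call takes 0.05 s, during which the arm holds its last target.

## Working session

There is one attempt and no reset: what is moved stays moved. The work goes in short steps, Python scripts to look and compute and a tool call to move; the robot and the scene stay as the last step left them, time stands still between calls to the robot, and variables do not carry over. Pictures are saved under pics/ and viewed, and the job is handed in when it is done.

Besides the shell and the picture viewer there is one more tool, called after "Call:" by a JSON object that holds its "name" and its "arguments". apply_moves: Moves the arm, as the interface text tells. Its arguments: {"type":"object","properties":{"offset":{"type":"array"},"delta_rot":{"type":"array"},"fingers":{"type":"array"},"force":{"type":"number"}},"required":["offset","delta_rot","fingers"]}

```bash
ls; mkdir -p pics
python3 - <<'E'
from rig import *
import cv2,numpy as np
s=sense();print(s)
for n in("scene","top"):
    im,d=get_image(n);cv2.imwrite(f"pics/{n}0.png",cv2.cvtColor(im,cv2.COLOR_RGB2BGR));np.save(f"pics/{n}0.npy",d)
    c=calibration(n);print(n,c)
    for t in("float","cradle","stand_free"):
        for f in(search_frame,tip_of):
            print(t,f.__name__,[(np.round(r["location"],3).tolist(),round(r["confidence"],2)) for r in f(n,t)])
E
```

```text
pics
{'clock': 0.0, 'joint_pos': array([ 1.01752375e+00,  4.94210451e-01,  1.34614664e+00,  1.22990780e-05,
        1.30251059e+00, -9.55110085e-02]), 'qd': array([-6.33648508e-04,  1.26324613e-03, -1.49915752e-03,  1.02529991e-03,
       -4.45451345e-05,  1.08848282e-03]), 'joint_efforts': array([ 2.97852610e-03, -8.78839731e+01, -3.81854904e+01,  7.08643254e-02,
        5.33813867e-02, -7.04469016e-05]), 'eef_pos': array([0.27613444, 0.56052154, 0.40411591]), 'tool_rot': array([-7.12698646e-01, -3.05925442e+00,  1.89216539e-03]), 'wrist_force': array([ 0.5168787 ,  0.35395513, -0.6629497 ]), 'ft_torque': array([ 0.00818924,  0.01248779, -0.003127  ]), 'gripper_width': 0.09149395468056769}
scene {'K': array([[413.17034604,   0.        , 256.1478363 ],
       [  0.        , 413.17034604, 186.61161197],
       [  0.        ,   0.        ,   1.        ]]), 'distortion': array([-0.05829602,  0.        ,  0.        ,  0.        ,  0.        ]), 'T': array([[ 0.89115547,  0.22794373, -0.39227999,  0.17265729],
       [-0.45342357,  0.47752918, -0.75257754, -0.59968514],
       [ 0.0157798
[... 996 characters left out ...]
,
       [-0.99952545,  0.02530574, -0.01756384,  0.11172289],
       [-0.01235614,  0.19292954,  0.98113481,  1.03966879],
       [ 0.        ,  0.        ,  0.        ,  1.        ]])}
float call [([0.494, -0.14, 0.096], 0.94), ([0.536, 0.363, 0.17], 0.86), ([0.436, 0.37, 0.156], 0.71), ([0.638, 0.337, 0.148], 0.58), ([0.543, 0.154, 0.166], 0.55)]
float call [([0.496, -0.142, 0.072], 0.97), ([0.555, 0.151, 0.092], 0.83), ([0.543, 0.373, 0.092], 0.75), ([0.441, 0.381, 0.083], 0.75), ([0.65, 0.346, 0.08], 0.59)]
cradle call [([0.472, -0.118, 0.008], 0.71)]
cradle call [([0.5, -0.143, -0.0], 0.65)]
stand_free call [([0.556, 0.271, 0.016], 0.85)]
stand_free call [([0.557, 0.266, 0.002], 0.84)]
```

View pics/scene0.png

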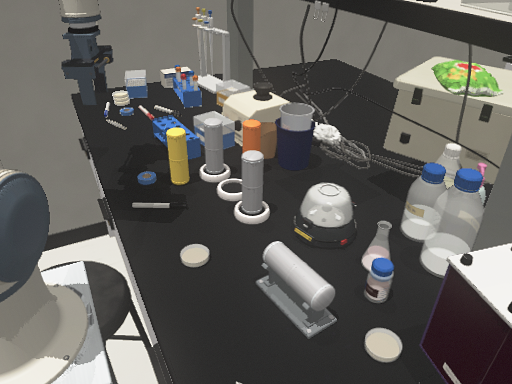

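View pics/top0.png

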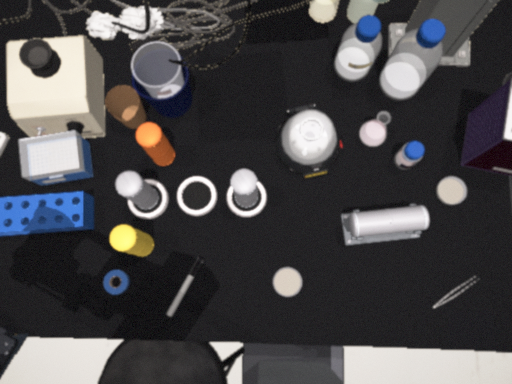

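The lying float is at about (298,275) in scene and (388,222) in top. The free ring is at (232,188) in scene and (197,196) in top, between the two grey floats. The look-alikes are yellow at (178,157) scene / (131,240) top, and orange at (252,135) scene / (155,145) top. I'll choose the lying one and measure it from depth.

```bash
cat > h.py <<'E'
import numpy as np,cv2
from scipy.optimize import least_squares
def cloud(d,c):
    h,w=d.shape;u,v=np.meshgrid(np.arange(w),np.arange(h))
    p=cv2.undistortPoints(np.stack([u.ravel(),v.ravel()],1).astype(np.float64)[:,None],c["K"],c["distortion"])[:,0]
    z=d.ravel();P=np.stack([p[:,0]*z,-p[:,1]*z,-z],1)
    W=P@c["T"][:3,:3].T+c["T"][:3,3];W[z<=0]=np.nan
    return W.reshape(h,w,3)
E
python3 - <<'E'
from rig import *
from h import *
for n in("scene","top"):
    c=calibration(n);W=cloud(np.load(f"pics/{n}0.npy"),c)
    im=cv2.cvtColor(cv2.imread(f"pics/{n}0.png"),cv2.COLOR_BGR2RGB).astype(int)
    P=W.reshape(-1,3);C=im.reshape(-1,3)
    print(n,"bench z",np.nanmedian(W[...,2][(abs(W[...,0]-.5)<.15)&(abs(W[...,1])<.04)]))
    m=(abs(P[:,0]-.497)<.06)&(abs(P[:,1]+.142)<.12)&(P[:,2]>.07)&(P[:,2]<.11)
    Q=P[m];print(m.sum(),Q.min(0),Q.max(0))
    # cylinder fit, level axis, R=25
    def f(p): 
        a=p[2];nx=np.array([-np.sin(a),np.cos(a)])
        l=(Q[:,:2]-p[:2])@nx; return np.hypot(l,Q[:,2]-p[3])-.025
    r=least_squares(lambda p:f([p[0],-.142,p[1],p[2]]),[.497,1.5,.075],loss='soft_l1',f_scale=.001)
    a=r.x[1];e=np.array([np.cos(a),np.sin(a)]);c0=np.array([r.x[0],-.142])
    s=(Q[:,:2]-c0)@e; lo,hi=np.percentile(s,[.5,99.5]);print("axis ang",np.degrees(a),"z",r.x[2],"len",hi-lo,"mid",c0+e*(lo+hi)/2, "res",np.std(f([r.x[0],-.142,a,r.x[2]])))
    # standing: vertical cylinders
    for name,x,y in(("L",.543,.373),("R",.555,.151),("yel",.441,.381),("or",.648,.348)):
        m=(np.hypot(P[:,0]-x,P[:,1]-y)<.045)&(P[:,2]>.04)&(P[:,2]<.155);Q2=P[m]
        r=least_squares(lambda p:np.hypot(Q2[:,0]-p[0],Q2[:,1]-p[1])-.025,[x,y],loss='soft_l1',f_scale=.001)
        m2=(np.hypot(P[:,0]-r.x[0],P[:,1]-r.x[1])<.012)&(P[:,2]<.25)
        print(name,m.sum(),r.x.round(4),np.std(r.fun).round(4),"top",np.nanpercentile(P[m2][:,2],95).round(3))
    # rim of free stand
    m=(np.hypot(P[:,0]-.556,P[:,1]-.266)<.06)&(P[:,2]>.014)&(P[:,2]<.026)&(C.min(1)>120);Q3=P[m]
    r=least_squares(lambda p:np.hypot(Q3[:,0]-p[0],Q3[:,1]-p[1])-.0392,[.556,.266],loss='soft_l1',f_scale=.002)
    print("free",m.sum(),r.x,np.std(r.fun),np.median(Q3[:,2]))
E
```

```text
scene bench z -0.0003323621268497279
2044 [ 0.46303693 -0.22375844  0.07010986] [ 0.52797045 -0.06871533  0.10060536]
axis ang 97.42066293461488 z 0.07306462765410068 len 0.15171985764001178 mid [ 0.49784946 -0.14689808] res 0.0033995725407110072
L 680 [0.5442 0.3736] 0.0016 top 0.172
R 884 [0.5541 0.153 ] 0.0012 top 0.171
yel 745 [0.4414 0.3795] 0.0016 top 0.16
or 476 [0.6476 0.3457] 0.0017 top 0.16
free 156 [0.55336358 0.26148707] 0.002829322809538818 0.018011845455204456
top bench z 0.0011229955708002004
1900 [ 0.46570167 -0.22217724  0.07002406] [ 0.53338559 -0.06351445  0.10459916]
axis ang 97.81396901095451 z 0.07504450886451478 len 0.15468016088613784 mid [ 0.49952818 -0.14136855] res 0.0026105124119271605
L 410 [0.5456 0.3727] 0.0004 top 0.174
R 244 [0.5555 0.1525] 0.0003 top 0.174
yel 457 [0.4435 0.3785] 0.0013 top 0.162
or 526 [0.6485 0.3449] 0.0014 top 0.162
free 450 [0.55476611 0.26320561] 0.00283956982789251 0.01964678266741493
```

Run:
```python
import cv2
a=cv2.imread("pics/top0.png")[160:270,310:460];b=cv2.imread("pics/scene0.png")[110:340,140:360]
cv2.imwrite("pics/crop0.png",cv2.resize(a,None,fx=4,fy=4));cv2.imwrite("pics/crop1.png",cv2.resize(b,None,fx=2.5,fy=2.5))
```

```text
(no output)
```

View pics/crop1.png

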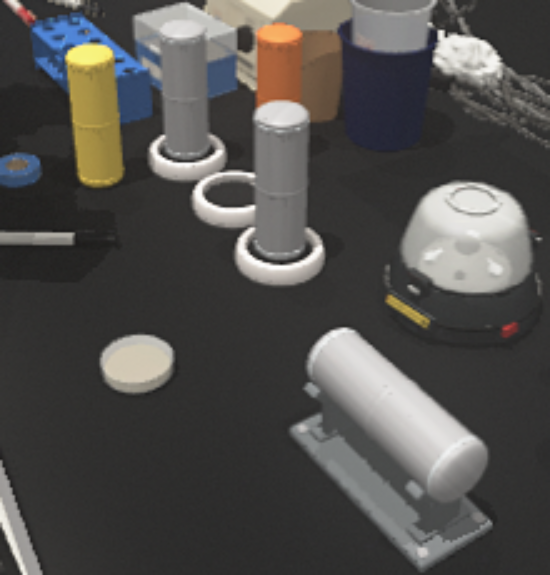

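View pics/crop0.png

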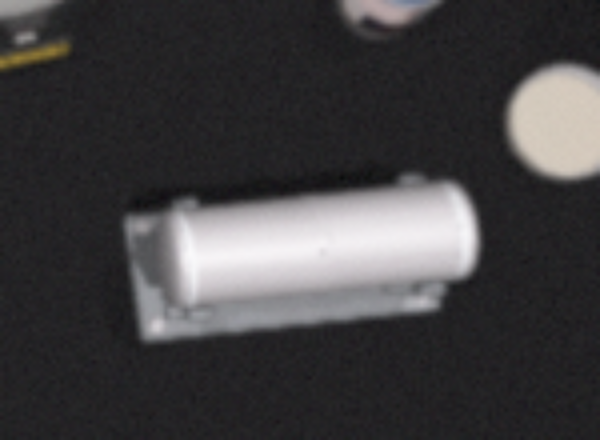

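```bash
cat >> h.py <<'E'
from scipy.spatial.transform import Rotation as R
def Rq(q):
    return (R.from_euler('z',q[0])*R.from_euler('y',q[1]+q[2])*R.from_euler('z',q[3])*R.from_euler('y',q[4])*R.from_euler('z',q[5])).as_matrix()
E
python3 - <<'E'
from rig import *
from h import *
s=sense();A=R.from_rotvec(s["tool_rot"]).as_matrix();print(A.round(3));print(Rq(s["joint_pos"]).round(3))
a=np.radians(97.6)
for k in(0,1):
    y=np.array([np.sin(a),-np.cos(a),0])*(-1)**k
    z=np.array([0,0,-1.]);T=np.stack([np.cross(y,z),y,z],1)
    print(k,"x",T[:,0],"delta",R.from_matrix(A.T@T).as_rotvec())
E
```

```text
[[-0.897  0.442 -0.   ]
 [ 0.442  0.897  0.   ]
 [ 0.     0.    -1.   ]]
[[-0.442 -0.897 -0.   ]
 [-0.897  0.442  0.   ]
 [-0.     0.    -1.   ]]
0 x [-0.13225639  0.99121554  0.        ] delta [ 1.14476284e-06 -4.35302501e-05  9.80377643e-01]
1 x [ 0.13225639 -0.99121554  0.        ] delta [ 5.12078516e-05  1.34666917e-06 -2.16121501e+00]
```

```bash
cat >> h.py <<'E'
from scipy.spatial.transform import Slerp
def plan(p0,R0,p1,R1,n):
    sl=Slerp([0,1],R.from_matrix(np.stack([R0,R1])));o=[];d=[]
    for i in range(n):
        a=sl(i/n).as_matrix();b=sl((i+1)/n).as_matrix()
        o.append((a.T@(np.array(p1)-p0)*100/n).round(2).tolist());d.append(R.from_matrix(a.T@b).as_rotvec().round(4).tolist())
    for i in range(0,n,12): print("offset",o[i:i+12],"\nrot",d[i:i+12])
E
python3 - <<'E'
from rig import *
from h import *
s=sense();A=R.from_rotvec(s["tool_rot"]).as_matrix()
a=np.radians(97.6);y=np.array([np.sin(a),-np.cos(a),0]);z=np.array([0,0,-1.]);T=np.stack([np.cross(y,z),y,z],1)
plan(s["eef_pos"],A,[.498,-.143,.36],T,24)
E
```

```text
offset [[-2.12, -2.22, 0.19], [-2.21, -2.13, 0.19], [-2.3, -2.04, 0.19], [-2.38, -1.95, 0.19], [-2.46, -1.85, 0.19], [-2.53, -1.74, 0.19], [-2.6, -1.64, 0.19], [-2.67, -1.53, 0.19], [-2.73, -1.42, 0.19], [-2.78, -1.31, 0.19], [-2.83, -1.19, 0.19], [-2.88, -1.08, 0.19]] 
rot [[0.0, -0.0, 0.0408], [0.0, -0.0, 0.0408], [0.0, -0.0, 0.0408], [0.0, -0.0, 0.0408], [0.0, -0.0, 0.0408], [0.0, -0.0, 0.0408], [0.0, -0.0, 0.0408], [0.0, -0.0, 0.0408], [0.0, -0.0, 0.0408], [0.0, -0.0, 0.0408], [0.0, -0.0, 0.0408], [0.0, -0.0, 0.0408]]
offset [[-2.92, -0.96, 0.19], [-2.96, -0.84, 0.19], [-2.99, -0.72, 0.19], [-3.02, -0.6, 0.19], [-3.04, -0.47, 0.19], [-3.05, -0.35, 0.19], [-3.07, -0.22, 0.19], [-3.07, -0.1, 0.19], [-3.07, 0.03, 0.19], [-3.07, 0.15, 0.19], [-3.06, 0.28, 0.19], [-3.05, 0.4, 0.19]] 
rot [[0.0, -0.0, 0.0408], [0.0, -0.0, 0.0408], [0.0, -0.0, 0.0408], [0.0, -0.0, 0.0408], [0.0, -0.0, 0.0408], [0.0, -0.0, 0.0408], [0.0, -0.0, 0.0408], [0.0, -0.0, 0.0408], [0.0, -0.0, 0.0408], [0.0, -0.0, 0.0408], [0.0, -0.0, 0.0408], [0.0, -0.0, 0.0408]]
```

Call:
{"name": "apply_moves", "arguments": {"offset": [[-2.1,-2.2,0],[-2.2,-2.1,0],[-2.3,-2.0,0],[-2.4,-1.95,0],[-2.5,-1.85,0],[-2.5,-1.7,0],[-2.6,-1.6,0],[-2.7,-1.5,0],[-2.7,-1.4,0],[-2.8,-1.3,0],[-2.8,-1.2,0],[-2.9,-1.1,0]], "delta_rot": [[0,0,0.041],[0,0,0.041],[0,0,0.041],[0,0,0.041],[0,0,0.041],[0,0,0.041],[0,0,0.041],[0,0,0.041],[0,0,0.041],[0,0,0.041],[0,0,0.041],[0,0,0.041]], "fingers": [9.1,9.1,9.1,9.1,9.1,9.1,9.1,9.1,9.1,9.1,9.1,9.1]}}

```text
clock: 1.7
eef_pos: [0.3882, 0.2089, 0.4049]
tool_rot: [1.439, 2.792, 0.001]
wrist_force: [0.9, 0.5, -0.5]
gripper_width: 0.0913
```

```bash
cat > log.py <<'E'
from rig import *
import json,numpy as np
s=sense()
open("log.jsonl","a").write(json.dumps({k:np.asarray(v).tolist() for k,v in s.items()})+"\n")
E
python3 log.py; tail -1 log.jsonl
```

```text
{"clock": 1.7, "joint_pos": [0.35818276593708726, 0.23504695724231148, 1.7751504735538417, -1.0426119119683205e-05, 1.1308627616126492, -0.26095507903796], "qd": [-0.8465931661493421, -0.11452200575987947, 0.16862536035207293, -0.00324269891101073, -0.0558374576079514, -0.35081735180047463], "joint_efforts": [12.129614353179932, -57.99102544784546, -32.984418869018555, 0.13847596943378448, 0.43038105592131615, 1.2768131867051125], "eef_pos": [0.3881890965106993, 0.2089478357788396, 0.40490496547655197], "tool_rot": [1.4389140336308803, 2.7922819974858633, 0.0006094283536198443], "wrist_force": [0.923033378661883, 0.5489004677867659, -0.5254219104974082], "ft_torque": [-0.0051703181488759395, -0.014644740644840335, 0.01593940148792341], "gripper_width": 0.09134408980777821}
```

Call:
{"name": "apply_moves", "arguments": {"offset": [[-2.9,-1.0,0.3],[-2.95,-0.85,0.3],[-3,-0.7,0.3],[-3,-0.6,0.3],[-3,-0.5,0.3],[-3,-0.35,0.3],[-3.1,-0.2,0.4],[-3.1,-0.1,0.4],[-3.1,0,0.4],[-3.1,0.15,0.4],[-3.1,0.3,0.4],[-3.1,0.4,0.4]], "delta_rot": [[0,0,0.041],[0,0,0.041],[0,0,0.041],[0,0,0.041],[0,0,0.041],[0,0,0.041],[0,0,0.041],[0,0,0.041],[0,0,0.041],[0,0,0.041],[0,0,0.041],[0,0,0.041]], "fingers": [9.1,9.1,9.1,9.1,9.1,9.1,9.1,9.1,9.1,9.1,9.1,9.1]}}

```text
clock: 2.7
eef_pos: [0.4977, -0.1447, 0.3626]
tool_rot: [2.076, 2.357, 0.0]
wrist_force: [0.7, 0.4, -0.5]
gripper_width: 0.091
```

```bash
python3 log.py
python3 - <<'E'
from rig import *
from h import *
s=sense();A=R.from_rotvec(s["tool_rot"]).as_matrix();print(s["clock"],s["eef_pos"],s["joint_pos"].round(3),A.round(3))
im,d=get_image("wrist");cv2.imwrite("pics/w1.png",im[...,::-1]);c=calibration("wrist")
W=cloud(d,c);np.save("pics/w1.npy",W);P=W.reshape(-1,3)
m=(abs(P[:,0]-.497)<.06)&(abs(P[:,1]+.142)<.12)&(P[:,2]>.075)&(P[:,2]<.11);Q=P[m];print(m.sum())
r=least_squares(lambda p:np.hypot((Q[:,:2]-[p[0],-.142])@[-np.sin(p[1]),np.cos(p[1])],Q[:,2]-p[2])-.025,[.497,1.7,.075],loss='soft_l1',f_scale=.001)
a=r.x[1];e=np.array([np.cos(a),np.sin(a)]);c0=np.array([r.x[0],-.142]);t=(Q[:,:2]-c0)@e;lo,hi=t.min(),t.max()
print(np.degrees(a),r.x,lo,hi,c0+e*(lo+hi)/2)
E
```

```text
2.7 [ 0.49767534 -0.14469073  0.36263555] [-0.398  0.394  1.66   0.     1.087 -0.525] [[-0.126  0.992  0.   ]
 [ 0.992  0.126 -0.   ]
 [-0.     0.    -1.   ]]
10286
97.5068328635382 [0.49942582 1.70181528 0.07473685] -0.08063530607533165 0.07432884239520872 [ 0.49983778 -0.14512621]
```

View pics/w1.png

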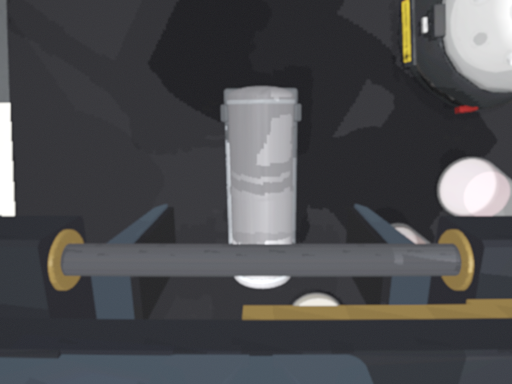

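Call:
{"name": "apply_moves", "arguments": {"offset": [[0.15,0.2,1],[0,0,2],[0,0,2.5],[0,0,2.5],[0,0,2],[0,0,1],[0,0,0.5],[0,0,0],[0,0,0]], "delta_rot": [[0,0,0],[0,0,0],[0,0,0],[0,0,0],[0,0,0],[0,0,0],[0,0,0],[0,0,0],[0,0,0]], "fingers": [9.1,9.1,9.1,9.1,9.1,9.1,9.1,9.1,9.1]}}

```text
clock: 3.5
eef_pos: [0.4995, -0.1412, 0.2483]
tool_rot: [2.073, 2.36, 0.0]
wrist_force: [0.1, -0.3, 0.3]
gripper_width: 0.0911
```

```bash
python3 log.py; tail -1 log.jsonl
```

```text
{"clock": 3.5, "joint_pos": [-0.39051803873684543, 0.5639394235473412, 1.769435739760224, 3.333839191198112e-05, 0.8075322926048885, -0.5198623128809208], "qd": [-0.0035464730996223647, -0.014241248124822123, -0.005859318471205059, 0.0008066425819986448, -2.318632057846711e-05, -0.0006937715411248499], "joint_efforts": [0.07906339131295681, -75.90656518936157, -21.356635093688965, 0.03868884639814496, -0.07806104840710759, 0.002919174585258588], "eef_pos": [0.49948136132027005, -0.14116008620305628, 0.24833964951699927], "tool_rot": [2.0728368437398803, 2.359857737586208, 0.0003847103448003471], "wrist_force": [0.09989128565832162, -0.2892447714891948, 0.31521049210561514], "ft_torque": [-0.07702726370398971, 0.0447622865921786, 0.02490811442230428], "gripper_width": 0.09105213727563703}
```

Call:
{"name": "apply_moves", "arguments": {"offset": [[0,0,0],[0,0,0],[0,0,0],[0,0,0],[0,0,0],[0,0,0],[0,0,0],[0,0,0],[0,0,0]], "delta_rot": [[0,0,0],[0,0,0],[0,0,0],[0,0,0],[0,0,0],[0,0,0],[0,0,0],[0,0,0],[0,0,0]], "fingers": [6,5.5,5,4.5,4.5,4.5,4.5,4.5,4.5], "force": 40}}

```text
clock: 4.25
eef_pos: [0.4984, -0.1412, 0.2476]
tool_rot: [-2.072, -2.359, 0.002]
wrist_force: [-6.4, -2.8, 4.5]
gripper_width: 0.0492
```

```bash
python3 log.py; tail -1 log.jsonl
```

```text
{"clock": 4.25, "joint_pos": [-0.39123121490927326, 0.5646949517183828, 1.7712584380335372, -0.0008827662655551887, 0.8078348069570839, -0.5201704198636048], "qd": [-0.000506088843456526, -0.0001708975167403495, -0.0007428940534818006, -0.0006583382912248687, -0.001591383952158843, -0.0014801140098194094], "joint_efforts": [1.537526249885559, -76.70338153839111, -24.75010871887207, 1.3980518281459808, -1.750045269727707, 0.3895067051053047], "eef_pos": [0.4984241984283578, -0.14123770977235273, 0.24759342312572635], "tool_rot": [-2.07175453406658, -2.3591696370711706, 0.0020626080461657267], "wrist_force": [-6.40336989501428, -2.7957052846778128, 4.5252600467312805], "ft_torque": [-0.46728613540633346, 1.267064483112241, 0.3411982568038769], "gripper_width": 0.0491698510599053}
```

Call:
{"name": "apply_moves", "arguments": {"offset": [[0,0,-0.5],[0,0,-1],[0,0,-1],[0,0,-0.5],[0,0,0],[0,0,0],[0,0,0],[0,0,0],[0,0,0]], "delta_rot": [[0,0,0],[0,0,0],[0,0,0],[0,0,0],[0,0,0],[0,0,0],[0,0,0],[0,0,0],[0,0,0]], "fingers": [4.5,4.5,4.5,4.5,4.5,4.5,4.5,4.5,4.5]}}

```text
clock: 5.0
eef_pos: [0.4991, -0.1413, 0.2774]
tool_rot: [-2.073, -2.359, 0.0]
wrist_force: [1.0, 0.4, -4.1]
gripper_width: 0.0496
```

```bash
python3 log.py; tail -1 log.jsonl;python3 - <<'E'
from rig import *
from h import *
im,d=get_image("scene");cv2.imwrite("pics/s2.png",im[...,::-1])
s=sense();print(s["wrist_force"],s["ft_torque"],R.from_rotvec(s["tool_rot"]).as_matrix().round(4))
E
```

```text
{"clock": 5.0, "joint_pos": [-0.39097977742772805, 0.516780560204756, 1.7467127441549493, 1.783022330911472e-06, 0.878758919898478, -0.5199121763240608], "qd": [-0.0005362594109252744, -0.0009246045407909306, -0.0032972148744226807, 0.000497103180222742, -0.0008102330869672585, 0.00015486176446314676], "joint_efforts": [0.010420789767522365, -78.89113426208496, -25.7442569732666, -0.051732456777244806, 0.002757393813226372, 0.0001638356616240344], "eef_pos": [0.4991042733388534, -0.1412661310317813, 0.27739378298584433], "tool_rot": [-2.0733074664379063, -2.359465485662507, 0.0003335724317838569], "wrist_force": [0.9808101213316766, 0.36661517363485757, -4.12675537287821], "ft_torque": [0.06390948359562829, 0.09461502224963377, -0.037503675771202456], "gripper_width": 0.04955131566164862}
[-0.01253454 -0.43585218 -3.93066458] [0.07446947 0.02844773 0.03923779] [[-1.286e-01  9.917e-01 -6.000e-04]
 [ 9.917e-01  1.286e-01  3.000e-04]
 [ 3.000e-04 -5.000e-04 -1.000e+00]]
```

View pics/s2.png

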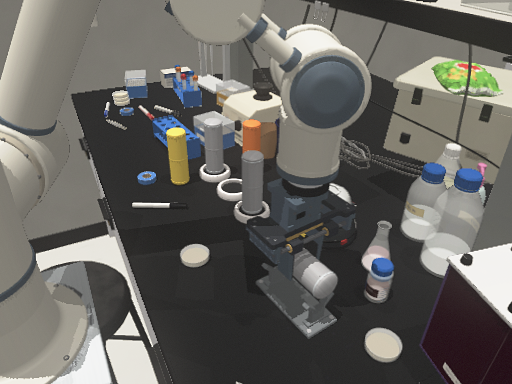

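```bash
cat > avg.py <<'E'
from rig import *
import numpy as np
F=[];T=[];J=[]
for i in range(12):
    get_image("wrist");s=sense();F.append(s["wrist_force"]);T.append(s["ft_torque"]);J.append(s["joint_efforts"])
print(s["clock"],np.mean(F,0).round(2),np.mean(T,0).round(3),np.std(T,0).round(3),np.mean(J,0).round(3))
E
python3 avg.py
```

```text
5.65 [ 0.02  0.04 -3.89] [ 0.062  0.04  -0.005] [0.026 0.023 0.018] [ 0.0000e+00 -7.8589e+01 -2.5727e+01 -5.2000e-02  4.0000e-03 -0.0000e+00]
```

Call:
{"name": "apply_moves", "arguments": {"offset": [[0,0,0.5],[0,0,1],[0,0,0.8],[0,0,0.4],[0,0,0.3],[0,0,0],[0,0,0],[0,0,0],[0,0,0],[0,0,0],[0,0,0],[0,0,0]], "delta_rot": [[0,0,0],[0,0,0],[0,0,0],[0,0,0],[0,0,0],[0,0,0],[0,0,0],[0,0,0],[0,0,0],[0,0,0],[0,0,0],[0,0,0]], "fingers": [4.5,4.5,4.5,4.5,4.5,4.5,5.2,6,7,8,9.1,9.1]}}

```text
clock: 6.65
eef_pos: [0.4993, -0.1413, 0.2477]
tool_rot: [2.074, 2.36, 0.0]
wrist_force: [0.6, 0.2, 0.7]
gripper_width: 0.0823
```

```bash
python3 log.py; python3 avg.py
python3 - <<'E'
from rig import *
from h import *
im,d=get_image("scene");cv2.imwrite("pics/s3.png",im[...,::-1])
im,d=get_image("wrist");cv2.imwrite("pics/w3.png",im[...,::-1])
print(sense()["eef_pos"],sense()["gripper_width"])
E
```

```text
7.25 [-0.26  0.15 -0.29] [-0.097  0.043 -0.001] [0.035 0.024 0.029] [ 0.0000e+00 -7.8101e+01 -2.2027e+01  3.6000e-02  6.8000e-02 -0.0000e+00]
[ 0.49923586 -0.14130397  0.2477248 ] 0.09081939870048286
```

View pics/s3.png

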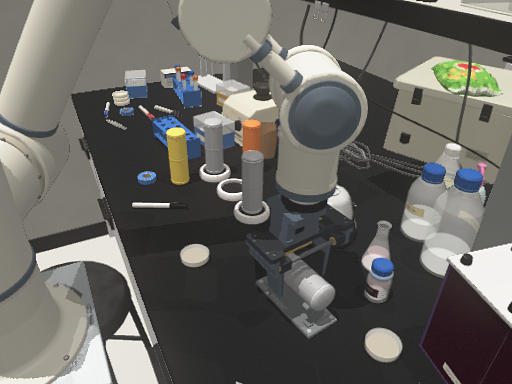

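View pics/w3.png

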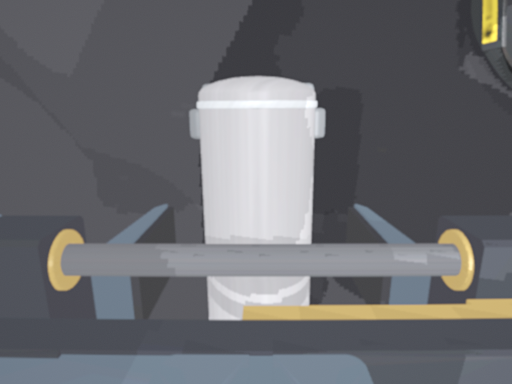

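Comparing held with empty, the moment about x changes by +0.16 N m, so the heavy end is the −y end (the end nearest the scene camera). The float lies back in its cradle, released. Next I fit the arm kinematics to plan the turn.

```bash
cat >> h.py <<'E'
import json
def basis(q):
    # pos = sum k_i * basis_i : lateral b, a1, L2, off3, L3, d6, lateral wrist merges
    R1=R.from_euler('z',q[0]);R2=R1*R.from_euler('y',q[1]);R3=R2*R.from_euler('y',q[2]);R6=R.from_matrix(Rq(q))
    e=np.eye(3)
    return np.stack([e[2],R1.apply(e[0]),R1.apply(e[1]),R2.apply(e[2]),R3.apply(e[0]),R3.apply(e[2]),R6.apply(e[2])],1)
E
cat > fit.py <<'E'
from h import *
L=[json.loads(l) for l in open("log.jsonl")]
L.append(dict(joint_pos=[1.01752375,.494210451,1.34614664,0,1.30251059,-.0955110085],eef_pos=[.27613444,.56052154,.40411591],tool_rot=[-.712698646,-3.05925442,.00189]))
A=np.concatenate([basis(l["joint_pos"]) for l in L]);b=np.concatenate([l["eef_pos"] for l in L])
print(np.linalg.svd(A)[1])
k,res,rk,_=np.linalg.lstsq(A,b,rcond=1e-3);print(k.round(4),rk,np.abs(A@k-b).max())
for l in L:
    T=R.from_rotvec(l["tool_rot"]).as_matrix();M=Rq(l["joint_pos"])@R.from_euler('z',90,degrees=True).as_matrix();print(np.linalg.norm(R.from_matrix(T.T@M).as_rotvec()).round(4),end=' ')
E
python3 fit.py
```

```text
[5.19870252e+00 3.82826270e+00 2.64575132e+00 3.97573143e-01
 3.45797963e-01 2.00632277e-01 1.69884861e-03]
[ 4.600e-02  2.000e-04  5.960e-02  5.957e-01  1.174e-01  3.844e-01
 -4.940e-02] 6 0.00038724421181529634
0.0 0.0 0.0 0.0 0.0 0.0 0.0
```

Call:
{"name": "apply_moves", "arguments": {"offset": [[0,0,-2],[0,0,-3],[0,0,-3],[0,0,-3],[0,0,-3],[0,0,-2],[0,0,0],[0,0,0],[0,0,0],[0,0,0]], "delta_rot": [[0,0,0],[0,0,0],[0,0,0],[0,0,0],[0,0.1,0],[0,0.1,0],[0,0.1,0],[0,0.1,0],[0,0.1,0],[0,0,0]], "fingers": [9.1,9.1,9.1,9.1,9.1,9.1,9.1,9.1,9.1,9.1]}}

```text
clock: 8.18
eef_pos: [0.4994, -0.1439, 0.4072]
tool_rot: [-1.799, -2.045, -0.465]
wrist_force: [-0.6, -0.6, 0.1]
gripper_width: 0.091
```

```bash
python3 log.py; tail -1 log.jsonl; python3 fit.py
```

```text
{"clock": 8.1833, "joint_pos": [-0.5179144282226164, 0.415132630976435, 1.5415824768783752, 0.3978534400709858, 1.5120490586478894, -0.735687458340946], "qd": [0.030948280222679914, -0.02027998295659354, 0.013508585270147937, -0.13384044646834273, -0.12196364329119416, 0.060604015376512055], "joint_efforts": [-0.6059140339493752, -75.83173513412476, -33.734192848205566, 5.333138555288315, 4.829379916191101, -1.1151845008134842], "eef_pos": [0.4994262546086753, -0.14392166719815144, 0.40720470938248626], "tool_rot": [-1.7992002456624663, -2.04503951015541, -0.4645474982482789], "wrist_force": [-0.6380002580262175, -0.5686923145202337, 0.06442940427349142], "ft_torque": [-0.377482555431355, -0.006492421924488418, 0.025337012041338806], "gripper_width": 0.09104688013326137}
[5.55353513 4.07282221 2.83058197 0.55888066 0.37248385 0.26958611
 0.18548325]
[ 0.2566 -0.      0.0596  0.5968  0.1179  0.3844  0.1619] 7 1.38808327299067e-06
0.0 0.0 0.0 0.0 0.0 0.0 0.0 0.0
```

Call:
{"name": "apply_moves", "arguments": {"offset": [[0,0,0],[0,0,0],[0,0,0],[0,0,0],[0,0,0]], "delta_rot": [[0.1,0,0],[0.1,0,0],[0.1,0,0],[0.1,0,0],[0,0,0]], "fingers": [9.1,9.1,9.1,9.1,9.1]}}

```text
clock: 8.6
eef_pos: [0.4999, -0.1429, 0.407]
tool_rot: [-1.556, -1.971, -0.031]
wrist_force: [0.9, 0.3, -1.6]
gripper_width: 0.091
```

```bash
python3 log.py; tail -1 log.jsonl; python3 fit.py
```

```text
{"clock": 8.6, "joint_pos": [-0.44187802514442953, 0.4978224051572887, 1.425030121429433, 0.1602886894033426, 1.8292702256743392, -0.6840095284074239], "qd": [-0.02415170381076754, -0.029302745473317612, 0.034564569170819785, 0.11254022420967769, -0.14165175304399508, -0.012718720078913757], "joint_efforts": [0.41618515737354755, -81.21320486068726, -33.448405265808105, -0.7753946632146835, 7.12995707988739, 0.16332257073372602], "eef_pos": [0.4999336174303312, -0.14294484509569405, 0.4070044995784047], "tool_rot": [-1.5561018547804386, -1.9711361131056642, -0.03144877341989449], "wrist_force": [0.8568845319708286, 0.3191669805533406, -1.6072038153764336], "ft_torque": [-0.2534350110445197, -0.22547509481825834, -0.03285027353076117], "gripper_width": 0.09097607388634098}
[5.88666044 4.29504054 3.00372037 0.77107717 0.40047981 0.28655059
 0.20115709]
[ 0.2566 -0.      0.0596  0.5968  0.1179  0.3844  0.1619] 7 1.3910613244627612e-06
0.0 0.0 0.0 0.0 0.0 0.0 0.0 0.0 0.0
```

```bash
cat >> h.py <<'E'
K=np.array([.2566,0,.0596,.5968,.1179,.3844,.1619])
def _setK():
    global K
    L=[json.loads(l) for l in open("log.jsonl")]
    A=np.concatenate([basis(l["joint_pos"]) for l in L]);b=np.concatenate([l["eef_pos"] for l in L]);K=np.linalg.lstsq(A,b,rcond=None)[0]
_setK()
Z90=R.from_euler('z',90,degrees=True).as_matrix()
LO=np.array([-2.91,-.82,.22,-1.22,.12,-3.08]);HI=np.array([2.91,2.16,2.67,4.37,2.79,3.08])
def fk(q): return basis(q)@K, Rq(q)@Z90
def ik(p,T,q0,bounded=False):
    def f(q):
        pp,TT=fk(q);return np.r_[(pp-p)*5,R.from_matrix(TT.T@T).as_rotvec()]
    r=least_squares(f,q0,bounds=(LO,HI) if bounded else (-np.inf,np.inf),xtol=1e-12,ftol=1e-12)
    return r.x,np.abs(r.fun).max()
def grasp_pose(center,f,n,t,g,opt):
    """float centre, f=unit light-end dir, n=unit approach perp to f, t tilt toward heavy, g grasp offset toward heavy; returns tcp,T"""
    f=np.array(f,float);n=np.array(n,float)
    z=n*np.cos(t)-f*np.sin(t); x=(f*np.cos(t)+n*np.sin(t))*(1 if opt==0 else -1); y=np.cross(z,x)
    return np.array(center)-f*g-.172*z, np.stack([x,y,z],1)
E
cat > srch.py <<'E'
from h import *
C=[.4985,-.143,.075];S=[.5545,.263,.093];a=np.radians(97.5);fl=[np.cos(a),np.sin(a),0]
rng=np.random.default_rng(0)
def allsol(p,T,n=40):
    o=[]
    for i in range(n):
        q,e=ik(p,T,rng.uniform(LO,HI),True)
        if e<1e-5 and not any(np.abs(q-x).max()<1e-2 for x in o): o.append(q)
    return o
for t in (0,15,28):
  for opt in(0,1):
    print("GRASP",t,opt,[q.round(2).tolist() for q in allsol(*grasp_pose(C,fl,[0,0,-1],np.radians(t),.015,opt),20)])
    for ph in (0,10,20):
        p=np.radians(ph);n=[np.cos(p),np.sin(p),0]
        print("  PLACE",ph,[q.round(2).tolist() for q in allsol(*grasp_pose(S,[0,0,1],n,np.radians(t),.015,opt),20)])
E
python3 srch.py
```

```text
GRASP 0 0 [[-0.42, 0.57, 1.76, -0.0, 0.81, -0.55]]
  PLACE 0 [[0.7, 1.33, 2.16, 3.87, 1.83, -1.34]]
  PLACE 10 [[0.54, 1.4, 2.25, 3.55, 2.04, -1.38]]
  PLACE 20 [[0.34, 1.45, 2.29, 3.13, 2.18, -1.58]]
GRASP 0 1 [[-0.42, 0.57, 1.76, 0.0, 0.81, 2.59]]
  PLACE 0 [[0.7, 1.33, 2.16, 3.87, 1.83, 1.8]]
  PLACE 10 [[0.54, 1.4, 2.25, 3.55, 2.04, 1.77]]
  PLACE 20 [[0.34, 1.45, 2.29, 3.13, 2.18, 1.57]]
GRASP 15 0 [[-0.27, 0.56, 1.84, -0.39, 0.67, -0.1]]
  PLACE 0 [[0.68, 1.12, 2.22, 3.8, 1.46, -1.45]]
  PLACE 10 [[0.53, 1.18, 2.31, 3.48, 1.64, -1.45]]
  PLACE 20 [[0.34, 1.22, 2.37, 3.13, 1.76, -1.57]]
GRASP 15 1 [[-0.27, 0.56, 1.84, -0.39, 0.67, 3.04]]
  PLACE 0 [[0.68, 1.12, 2.22, 3.8, 1.46, 1.69]]
  PLACE 10 [[0.53, 1.18, 2.31, 3.48, 1.64, 1.69]]
  PLACE 20 [[0.34, 1.22, 2.37, 3.13, 1.76, 1.57]]
GRASP 28 0 [[-0.13, 0.6, 1.89, -0.81, 0.68, 0.39]]
  PLACE 0 [[0.63, 0.91, 2.2, 3.78, 1.06, -1.59]]
  PLACE 10 [[0.5, 0.94, 2.28, 3.45, 1.16, -1.54]]
  PLACE 20 [[0.34, 0.96, 2.33, 3.14, 1.23, -1.57]]
GRASP 28 1 [[-0.13, 0.6, 1.89, -0.81, 0.68, -2.75]]
  PLACE 0 [[0.63, 0.91, 2.2, 3.78, 1.06, 1.55]]
  PLACE 10 [[0.5, 0.94, 2.28, 3.45, 1.16, 1.6]]
  PLACE 20 [[0.34, 0.96, 2.33, 3.14, 1.23, 1.57]]
```

```bash
cat > sim.py <<'E'
from h import *
C=np.array([.4985,-.143,.075]);S=np.array([.5545,.263,.093]);a=np.radians(97.5);fl=np.array([np.cos(a),np.sin(a),0])
t=np.radians(20);g=.018;opt=0
def pose(c,el,az):
    """el: elevation of light end (0 lying..90 up); az: horizontal heading of the approach when up"""
    h=np.array([np.cos(az),np.sin(az),0]);zz=np.array([0,0,1.])
    f=h*np.cos(el)+zz*np.sin(el);n=-zz*np.cos(el)+h*np.sin(el)
    return grasp_pose(c,f,n,t,g,opt)
vmax=np.array([1.89,1.89,2.57,3.01,3.01,3.01])*.7/12
def run(wps,q):
    rows=[];
    for (c0,e0,z0),(c1,e1,z1),n in wps:
        worst=0
        for i in range(1,n+1):
            s=i/n;p,T=pose(np.array(c0)*(1-s)+np.array(c1)*s,np.radians(e0*(1-s)+e1*s),np.radians(z0*(1-s)+z1*s))
            qn,e=ik(p,T,q);r=np.abs(qn-q)/vmax;worst=max(worst,r.max());
            bad=(qn<LO).any() or (qn>HI).any() or e>1e-4
            if bad or i==n or i==n//2: print(i,qn.round(2),"BAD" if bad else "","vel",worst.round(2),"wc",(p-.1619*T[:,2]).round(2),"elbow",(basis(qn)[:,:4]@K[:4]).round(2))
            q=qn
        print('--')
    return q
if __name__=="__main__":
    p,T=pose(C,0,a);q,e=ik(p,T,[-.27,.56,1.84,-.39,.67,-.1]);print(q.round(2),e)
    A=np.degrees(a)
    M=[.5,-.05,.33]; U=[S[0],S[1],.30]
    run([((C),0,A) and ((C,0,A),([.4985,-.143,.28],0,A),10),
         (([.4985,-.143,.28],0,A),(M,90,A),24),
         ((M,90,A),(U,90,6),30),
         ((U,90,6),(S,90,6),20)],q)
E
python3 sim.py
```

```text
[-0.22  0.57  1.86 -0.55  0.66  0.08] 9.117865175293127e-10
5 [-0.22  0.4   1.77 -0.43  0.89 -0.09]  vel 0.34 wc [ 0.49 -0.05  0.49] elbow [0.24 0.01 0.81]
10 [-0.22  0.27  1.63 -0.36  1.14 -0.21]  vel 0.34 wc [ 0.49 -0.05  0.59] elbow [0.17 0.02 0.83]
--
12 [-0.55  0.4   1.43  0.33  1.6  -0.72]  vel 0.43 wc [ 0.52 -0.25  0.59] elbow [ 0.23 -0.07  0.81]
24 [-0.68  0.68  1.42  0.79  2.   -0.86]  vel 0.43 wc [ 0.54 -0.36  0.43] elbow [ 0.33 -0.19  0.72]
--
15 [-0.56  0.43  2.14  1.46  1.22 -0.97]  vel 0.44 wc [ 0.33 -0.14  0.41] elbow [ 0.24 -0.08  0.8 ]
30 [ 0.58  0.45  2.22  3.77  0.82 -1.85]  vel 1.06 wc [0.24 0.23 0.4 ] elbow [0.19 0.19 0.79]
--
10 [ 0.58  0.77  2.29  3.63  1.15 -1.61]  vel 0.29 wc [0.24 0.23 0.29] elbow [0.31 0.28 0.69]
20 [ 0.58  1.08  2.28  3.59  1.41 -1.47]  vel 0.29 wc [0.24 0.23 0.19] elbow [0.41 0.34 0.54]
--
```

```bash
python3 - <<'E'
from rig import *
from h import *
for n in("top","scene"):
    P=cloud(np.load(f"pics/{n}0.npy"),calibration(n)).reshape(-1,3);P=P[np.isfinite(P[:,0])]
    print(n)
    for x in np.arange(0.2,1.0,.1):
        print(round(x,1),[ (lambda Q: round(float(np.percentile(Q[:,2],99)),2) if len(Q)>5 else None)(P[(abs(P[:,0]-x)<.05)&(abs(P[:,1]-y)<.05)]) for y in np.arange(-.6,.65,.1)])
E
python3 - <<'E'
import sys;sys.path.insert(0,'.')
from sim import *
A=np.degrees(a)
p,T=pose(C,0,a);q,e=ik(p,T,[-.27,.56,1.84,-.39,.67,-.1])
L=[.4985,-.143,.28];M=[.52,0,.32];U=[S[0],S[1],.30]
run([((C,0,A),(L,0,A),10),((L,0,A),(M,90,70),28),((M,90,70),(U,90,6),36),((U,90,6),(S,90,6),20)],q)
E
```

```text
top
0.2 [-0.79, -0.12, 0.0, 0.0, 0.0, 0.0, 0.0, 0.0, 0.0, 0.0, 0.0, 0.34, 0.0]
0.3 [None, None, 0.0, 0.01, 0.0, 0.0, 0.01, 0.02, 0.0, 0.02, 0.02, 0.34, 0.0]
0.4 [None, None, 0.0, 0.01, 0.0, 0.0, 0.02, 0.02, 0.01, 0.02, 0.16, 0.01, 0.0]
0.5 [None, None, 0.01, 0.01, 0.1, 0.1, 0.0, 0.17, 0.17, 0.15, 0.17, 0.07, 0.07]
0.6 [None, None, 0.15, 0.2, 0.09, 0.01, 0.11, 0.17, 0.17, 0.16, 0.17, 0.09, 0.09]
0.7 [None, None, None, 0.21, 0.09, 0.11, 0.12, 0.46, 0.38, 0.31, 0.18, 0.13, 0.13]
0.8 [None, None, 0.18, 0.16, 0.23, 0.14, 0.06, 0.28, 0.28, 0.42, 0.18, 0.17, 0.17]
0.9 [None, 0.01, 0.01, 0.22, 0.23, 0.18, 0.25, 0.27, 0.03, 0.03, 0.17, 0.13, 0.13]
scene
0.2 [None, None, None, None, 0.0, 0.0, 0.0, 0.0, 0.0, 0.0, -0.0, 0.46, 0.45]
0.3 [None, None, None, 0.01, 0.0, 0.0, 0.01, 0.01, 0.0, 0.01, 0.01, 0.47, 0.37]
0.4 [None, None, None, 0.0, 0.0, 0.0, 0.01, 0.02, 0.01, 0.02, 0.16, 0.01, 0.0]
0.5 [None, None, 0.0, 0.01, 0.1, 0.1, 0.0, 0.17, 0.17, 0.16, 0.17, 0.07, 0.06]
0.6 [None, 0.19, 0.2, 0.21, 0.09, 0.0, 0.11, 0.17, 0.17, 0.16, 0.17, 0.09, 0.09]
0.7 [None, 0.11, 0.21, 0.21, 0.09, 0.11, 0.12, 0.49
[... 281 characters left out ...]
.01 0.81]
10 [-0.22  0.27  1.63 -0.36  1.14 -0.21]  vel 0.34 wc [ 0.49 -0.05  0.59] elbow [0.17 0.02 0.83]
--
14 [-0.54  0.35  1.52  0.4   1.47 -0.51]  vel 0.36 wc [ 0.49 -0.22  0.59] elbow [ 0.21 -0.05  0.82]
28 [-0.74  0.54  1.79  1.05  1.59 -0.84]  vel 0.36 wc [ 0.41 -0.29  0.42] elbow [ 0.27 -0.16  0.77]
--
18 [-0.41  0.41  2.3   1.88  1.05 -1.13]  vel 0.44 wc [ 0.29 -0.06  0.41] elbow [ 0.24 -0.04  0.8 ]
36 [ 0.58  0.45  2.22  3.77  0.82 -1.85]  vel 0.65 wc [0.24 0.23 0.4 ] elbow [0.19 0.19 0.79]
--
10 [ 0.58  0.77  2.29  3.63  1.15 -1.61]  vel 0.29 wc [0.24 0.23 0.29] elbow [0.31 0.28 0.69]
20 [ 0.58  1.08  2.28  3.59  1.41 -1.47]  vel 0.29 wc [0.24 0.23 0.19] elbow [0.41 0.34 0.54]
--
```

```bash
cat > go.py <<'E'
from sim import *
from rig import sense
A=np.degrees(a)
def go(p1,T1,n,dec=2):
    s=sense();T0=R.from_rotvec(s["tool_rot"]).as_matrix();print("from",s["eef_pos"].round(4),"to",p1.round(4),"clock",s["clock"]);plan(s["eef_pos"],T0,p1,T1,n)
    q=s["joint_pos"];w=0
    for i in range(1,n+1):
        sl=Slerp([0,1],R.from_matrix(np.stack([T0,T1])))(i/n).as_matrix();qn,e=ik(s["eef_pos"]+(p1-s["eef_pos"])*i/n,sl,q);w=max(w,(abs(qn-q)/vmax).max());q=qn
    print("end q",q.round(2),"vel",w.round(2),(q<LO).any()or(q>HI).any())
E
python3 - <<'E'
from go import *
import sim;C=np.array([.4983,-.143,.075])
p,T=pose(C,0,a);print(p)
go(p-.09*T[:,2],T,10)
E
```

```text
[ 0.49297095 -0.10252182  0.23662713]
from [ 0.4999 -0.1429  0.407 ] to [ 0.489  -0.072   0.3212] clock 8.6
offset [[0.22, 0.42, 1.01], [0.31, 0.37, 1.01], [0.4, 0.33, 0.99], [0.49, 0.29, 0.96], [0.57, 0.24, 0.93], [0.65, 0.19, 0.89], [0.73, 0.15, 0.84], [0.8, 0.11, 0.78], [0.86, 0.06, 0.71], [0.92, 0.02, 0.64]] 
rot [[-0.0381, -0.0834, 0.0171], [-0.0381, -0.0834, 0.0171], [-0.0381, -0.0834, 0.0171], [-0.0381, -0.0834, 0.0171], [-0.0381, -0.0834, 0.0171], [-0.0381, -0.0834, 0.0171], [-0.0381, -0.0834, 0.0171], [-0.0381, -0.0834, 0.0171], [-0.0381, -0.0834, 0.0171], [-0.0381, -0.0834, 0.0171]]
end q [-0.16  0.42  1.8  -0.45  0.86 -0.01] vel 0.77 False
```

Call:
{"name": "apply_moves", "arguments": {"offset": [[0.2,0.4,1],[0.3,0.4,1],[0.4,0.3,1],[0.5,0.3,1],[0.6,0.2,0.9],[0.65,0.2,0.9],[0.7,0.15,0.8],[0.8,0.1,0.8],[0.9,0.05,0.7],[0.9,0,0.6],[0,0,0]], "delta_rot": [[-0.038,-0.083,0.017],[-0.038,-0.083,0.017],[-0.038,-0.083,0.017],[-0.038,-0.083,0.017],[-0.038,-0.083,0.017],[-0.038,-0.083,0.017],[-0.038,-0.083,0.017],[-0.038,-0.083,0.017],[-0.038,-0.083,0.017],[-0.038,-0.083,0.017],[0,0,0]], "fingers": [9.1,9.1,9.1,9.1,9.1,9.1,9.1,9.1,9.1,9.1,9.1]}}

```text
clock: 9.52
eef_pos: [0.4873, -0.0702, 0.322]
tool_rot: [1.889, 2.147, -0.32]
wrist_force: [-1.8, -0.3, -0.3]
gripper_width: 0.0906
```

```bash
python3 log.py
python3 - <<'E'
from go import *
from rig import *
C=np.array([.4983,-.143,.075])
# re-measure float from top + wrist
for n in("top","wrist"):
    im,d=get_image(n);cv2.imwrite(f"pics/{n}4.png",im[...,::-1]);P=cloud(d,calibration(n)).reshape(-1,3)
    m=(abs(P[:,0]-.498)<.03)&(abs(P[:,1]+.142)<.095)&(P[:,2]>.08)&(P[:,2]<.104);Q=P[m]
    r=least_squares(lambda p:np.hypot((Q[:,:2]-[p[0],-.142])@[-np.sin(p[1]),np.cos(p[1])],Q[:,2]-p[2])-.025,[.497,1.7,.075],loss='soft_l1',f_scale=.001)
    e=np.array([np.cos(r.x[1]),np.sin(r.x[1])]);tt=(Q[:,:2]-[r.x[0],-.142])@e
    print(n,m.sum(),r.x,np.degrees(r.x[1]),tt.min(),tt.max())
p,T=pose(C,0,a)
go(p,T,10)
E
```

```text
top 80 [0.50099251 1.70151272 0.07707917] 97.48949750885895 -0.05956735945080238 0.07668703977951061
wrist 12595 [0.49811021 1.70492268 0.07566628] 97.68487409191987 -0.07499870359966401 0.07990594518603349
from [ 0.4882 -0.0714  0.323 ] to [ 0.493  -0.1025  0.2366] clock 9.6167
offset [[-0.01, 0.0, 0.92], [-0.01, 0.0, 0.92], [-0.01, 0.0, 0.92], [-0.01, 0.0, 0.92], [-0.01, 0.01, 0.92], [-0.0, 0.01, 0.92], [-0.0, 0.01, 0.92], [-0.0, 0.01, 0.92], [-0.0, 0.01, 0.92], [-0.0, 0.01, 0.92]] 
rot [[0.0003, -0.001, -0.0003], [0.0003, -0.001, -0.0003], [0.0003, -0.001, -0.0003], [0.0003, -0.001, -0.0003], [0.0003, -0.001, -0.0003], [0.0003, -0.001, -0.0003], [0.0003, -0.001, -0.0003], [0.0003, -0.001, -0.0003], [0.0003, -0.001, -0.0003], [0.0003, -0.001, -0.0003]]
end q [-0.22  0.57  1.86 -0.55  0.66  0.08] vel 0.15 False
```

View pics/top4.png

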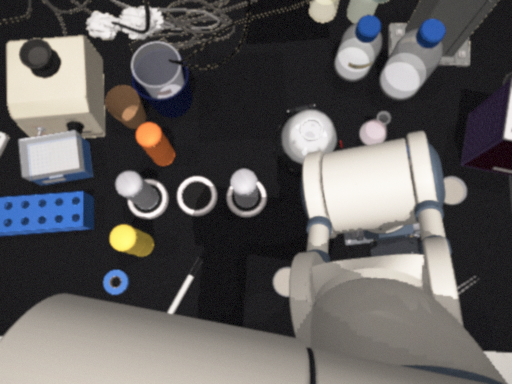

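Call:
{"name": "apply_moves", "arguments": {"offset": [[0,0,1],[0,0,1.5],[0,0,1.5],[0,0,1.5],[0,0,1.5],[0,0,1.2],[0,0,1],[0,0.05,0],[0,0,0]], "delta_rot": [[0,-0.01,0],[0,0,0],[0,0,0],[0,0,0],[0,0,0],[0,0,0],[0,0,0],[0,0,0],[0,0,0]], "fingers": [9.1,9.1,9.1,9.1,9.1,9.1,9.1,9.1,9.1]}}

```text
clock: 10.37
eef_pos: [0.4933, -0.1037, 0.2361]
tool_rot: [1.89, 2.143, -0.332]
wrist_force: [0.1, -0.1, 0.0]
gripper_width: 0.0904
```

Call:
{"name": "apply_moves", "arguments": {"offset": [[0,0,0],[0,0,0],[0,0,0],[0,0,0],[0,0,0],[0,0,0],[0,0,0],[0,0,0],[0,0,0],[0,0,0]], "delta_rot": [[0,0,0],[0,0,0],[0,0,0],[0,0,0],[0,0,0],[0,0,0],[0,0,0],[0,0,0],[0,0,0],[0,0,0]], "fingers": [7,6,5.5,5,4.5,4.5,4.5,4.5,4.5,4.5], "force": 50}}

```text
clock: 11.2
eef_pos: [0.4929, -0.1031, 0.2364]
tool_rot: [1.888, 2.144, -0.332]
wrist_force: [-3.9, 0.7, 5.8]
gripper_width: 0.05
```

```bash
python3 log.py; tail -1 log.jsonl
python3 - <<'E'
from rig import *
from h import *
s=sense();T=R.from_rotvec(s["tool_rot"]).as_matrix();print("grasp pt",s["eef_pos"]+.172*T[:,2],T.round(3))
im,d=get_image("scene");cv2.imwrite("pics/s5.png",im[...,::-1])
E
```

```text
{"clock": 11.2, "joint_pos": [-0.220781697988092, 0.5750131208261333, 1.8610573594850073, -0.5582312552780182, 0.6557015465331096, 0.0911928358377259], "qd": [-0.00023364651713132353, -0.0014880816799863845, -0.00030214814967512605, 0.0008571200229540754, -0.0002221325894637405, 0.00038115317322333093], "joint_efforts": [0.1405175495892763, -73.62209558486938, -20.483583211898804, -1.2722384557127953, -1.0395525768399239, 0.148294223472476], "eef_pos": [0.49291771020502284, -0.10312305366472849, 0.23639576091060574], "tool_rot": [1.8883581964962097, 2.143687945509026, -0.33214468322347546], "wrist_force": [-3.864227246995887, 0.7197441799842741, 5.760935536947038], "ft_torque": [-0.18350294361610214, 0.6920593448275795, -0.041697301238529674], "gripper_width": 0.04999896370866225}
grasp pt [ 0.50093601 -0.1618534   0.07493229] [[-0.118  0.992  0.047]
 [ 0.931  0.127 -0.341]
 [-0.345  0.003 -0.939]]
```

View pics/s5.png

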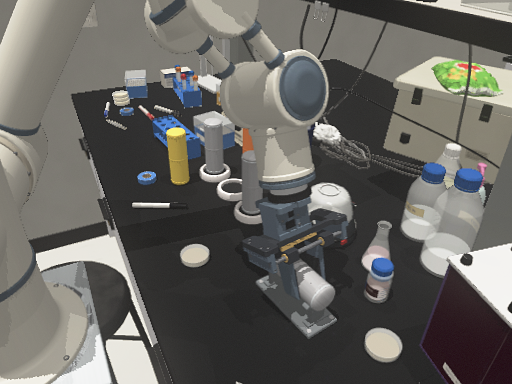

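```bash
sed -i 's/g=.018/g=.020/; s/C=np.array(\[.4985,-.143,.075\])/C=np.array([.4983,-.142,.075])/' sim.py
python3 - <<'E'
from go import *
p,T=pose([.4983,-.142,.12],0,a);go(p,T,6)
E
```

```text
from [ 0.4929 -0.1031  0.2364] to [ 0.4932 -0.1035  0.2816] clock 11.25
offset [[-0.27, 0.01, -0.71], [-0.27, 0.01, -0.71], [-0.27, 0.01, -0.71], [-0.27, 0.01, -0.71], [-0.27, 0.01, -0.71], [-0.27, 0.0, -0.71]] 
rot [[0.0003, 0.0005, -0.0008], [0.0003, 0.0005, -0.0008], [0.0003, 0.0005, -0.0008], [0.0003, 0.0005, -0.0008], [0.0003, 0.0005, -0.0008], [0.0003, 0.0005, -0.0008]]
end q [-0.22  0.49  1.82 -0.49  0.76 -0.01] vel 0.13 False
```

Call:
{"name": "apply_moves", "arguments": {"offset": [[-0.15,0,-0.4],[-0.25,0,-0.7],[-0.35,0,-0.95],[-0.35,0,-0.95],[-0.35,0,-0.95],[-0.2,0,-0.5],[0,0,0],[0,0,0]], "delta_rot": [[0,0,0],[0,0,0],[0,0,0],[0,0,0],[0,0,0],[0,0,0],[0,0,0],[0,0,0]], "fingers": [4.5,4.5,4.5,4.5,4.5,4.5,4.5,4.5]}}

```text
clock: 11.92
eef_pos: [0.493, -0.1033, 0.2843]
tool_rot: [1.888, 2.143, -0.331]
wrist_force: [0.2, -0.6, -4.1]
gripper_width: 0.0497
```

Run:
```python
from go import *
from rig import *
im,d=get_image("scene");cv2.imwrite("pics/s6.png",im[120:360,180:420,::-1].repeat(2,0).repeat(2,1))
print(sense()["wrist_force"],sense()["gripper_width"])
p,T=pose([.505,-.09,.29],np.radians(10),np.radians(94));go(p,T,12)
```

```text
[-0.2840888  -0.4018393  -4.08828521] 0.04979268298345143
from [ 0.4929 -0.1033  0.2838] to [ 0.5043 -0.0799  0.4559] clock 11.9667
offset [[-0.32, 0.12, -1.41], [-0.3, 0.12, -1.41], [-0.28, 0.12, -1.42], [-0.26, 0.12, -1.42], [-0.24, 0.12, -1.43], [-0.22, 0.12, -1.43], [-0.19, 0.12, -1.43], [-0.17, 0.12, -1.44], [-0.15, 0.12, -1.44], [-0.13, 0.11, -1.44], [-0.11, 0.11, -1.44], [-0.09, 0.11, -1.44]] 
rot [[0.0016, 0.0148, 0.0045], [0.0016, 0.0148, 0.0045], [0.0016, 0.0148, 0.0045], [0.0016, 0.0148, 0.0045], [0.0016, 0.0148, 0.0045], [0.0016, 0.0148, 0.0045], [0.0016, 0.0148, 0.0045], [0.0016, 0.0148, 0.0045], [0.0016, 0.0148, 0.0045], [0.0016, 0.0148, 0.0045], [0.0016, 0.0148, 0.0045], [0.0016, 0.0148, 0.0045]]
end q [-0.22  0.28  1.56 -0.18  1.26 -0.24] vel 0.24 False
```

View pics/s6.png

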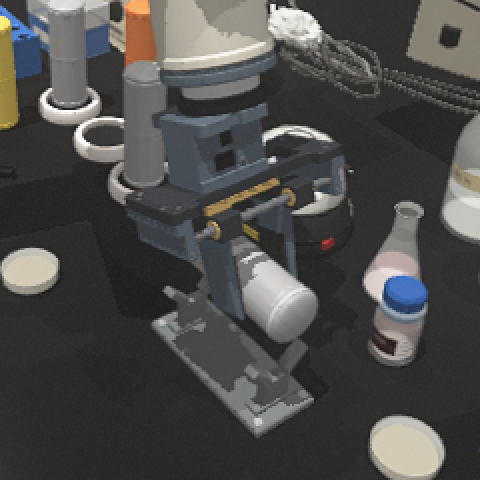

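Call:
{"name": "apply_moves", "arguments": {"offset": [[-0.3,0.1,-1.4],[-0.3,0.1,-1.4],[-0.3,0.1,-1.4],[-0.25,0.1,-1.4],[-0.25,0.1,-1.4],[-0.2,0.1,-1.4],[-0.2,0.1,-1.4],[-0.2,0.1,-1.4],[-0.15,0.1,-1.4],[-0.1,0.1,-1.4],[-0.1,0.1,-1.4],[-0.1,0.1,-1.4]], "delta_rot": [[0.002,0.015,0.004],[0.002,0.015,0.004],[0.002,0.015,0.004],[0.002,0.015,0.004],[0.002,0.015,0.004],[0.002,0.015,0.004],[0.002,0.015,0.004],[0.002,0.015,0.004],[0.002,0.015,0.004],[0.002,0.015,0.004],[0.002,0.015,0.004],[0.002,0.015,0.004]], "fingers": [4.5,4.5,4.5,4.5,4.5,4.5,4.5,4.5,4.5,4.5,4.5,4.5]}}

```text
clock: 12.97
eef_pos: [0.5027, -0.0809, 0.4525]
tool_rot: [2.052, 2.212, -0.185]
wrist_force: [0.2, -0.6, -3.8]
gripper_width: 0.0494
```

Run:
```python
from go import *
p,T=pose([.515,-.03,.32],np.radians(50),np.radians(82));go(p,T,12)
```

```text
from [ 0.5027 -0.0809  0.4525] to [ 0.5012 -0.1279  0.4536] clock 12.9667
offset [[-0.39, -0.04, 0.06], [-0.39, -0.03, 0.03], [-0.39, -0.03, 0.01], [-0.39, -0.02, -0.01], [-0.39, -0.01, -0.03], [-0.39, -0.01, -0.06], [-0.38, 0.0, -0.08], [-0.38, 0.01, -0.1], [-0.37, 0.01, -0.12], [-0.36, 0.02, -0.14], [-0.35, 0.03, -0.16], [-0.34, 0.04, -0.18]] 
rot [[-0.0039, 0.0577, 0.0178], [-0.0039, 0.0577, 0.0178], [-0.0039, 0.0577, 0.0178], [-0.0039, 0.0577, 0.0178], [-0.0039, 0.0577, 0.0178], [-0.0039, 0.0577, 0.0178], [-0.0039, 0.0577, 0.0178], [-0.0039, 0.0577, 0.0178], [-0.0039, 0.0577, 0.0178], [-0.0039, 0.0577, 0.0178], [-0.0039, 0.0577, 0.0178], [-0.0039, 0.0577, 0.0178]]
end q [-0.51  0.34  1.54  0.49  1.49 -0.47] vel 0.35 False
```

Call:
{"name": "apply_moves", "arguments": {"offset": [[-0.4,0,0.05],[-0.4,0,0],[-0.4,0,0],[-0.4,0,0],[-0.4,0,0],[-0.4,0,-0.05],[-0.4,0,-0.1],[-0.4,0,-0.1],[-0.35,0,-0.1],[-0.35,0,-0.15],[-0.35,0,-0.15],[-0.35,0,-0.2]], "delta_rot": [[-0.004,0.058,0.018],[-0.004,0.058,0.018],[-0.004,0.058,0.018],[-0.004,0.058,0.018],[-0.004,0.058,0.018],[-0.004,0.058,0.018],[-0.004,0.058,0.018],[-0.004,0.058,0.018],[-0.004,0.058,0.018],[-0.004,0.058,0.018],[-0.004,0.058,0.018],[-0.004,0.058,0.018]], "fingers": [4.5,4.5,4.5,4.5,4.5,4.5,4.5,4.5,4.5,4.5,4.5,4.5]}}

```text
clock: 13.97
eef_pos: [0.5016, -0.1288, 0.453]
tool_rot: [-2.072, -1.795, -0.561]
wrist_force: [0.0, 1.1, -4.3]
gripper_width: 0.0498
```

Run:
```python
from go import *
p,T=pose([.52,0,.33],np.radians(90),np.radians(70));go(p,T,12)
```

```text
from [ 0.5016 -0.1288  0.453 ] to [ 0.4647 -0.1519  0.3688] clock 13.9667
offset [[-0.56, -0.28, 0.49], [-0.59, -0.28, 0.45], [-0.61, -0.28, 0.41], [-0.64, -0.27, 0.37], [-0.66, -0.27, 0.33], [-0.68, -0.27, 0.29], [-0.7, -0.26, 0.25], [-0.72, -0.26, 0.2], [-0.73, -0.25, 0.16], [-0.74, -0.25, 0.11], [-0.75, -0.24, 0.06], [-0.76, -0.23, 0.02]] 
rot [[-0.0134, 0.0575, 0.0112], [-0.0134, 0.0575, 0.0112], [-0.0134, 0.0575, 0.0112], [-0.0134, 0.0575, 0.0112], [-0.0134, 0.0575, 0.0112], [-0.0134, 0.0575, 0.0112], [-0.0134, 0.0575, 0.0112], [-0.0134, 0.0575, 0.0112], [-0.0134, 0.0575, 0.0112], [-0.0134, 0.0575, 0.0112], [-0.0134, 0.0575, 0.0112], [-0.0134, 0.0575, 0.0112]]
end q [-0.74  0.53  1.79  1.05  1.6  -0.82] vel 0.3 False
```

Call:
{"name": "apply_moves", "arguments": {"offset": [[-0.55,-0.3,0.5],[-0.6,-0.3,0.45],[-0.6,-0.3,0.4],[-0.65,-0.3,0.4],[-0.65,-0.3,0.3],[-0.7,-0.25,0.3],[-0.7,-0.25,0.25],[-0.7,-0.25,0.2],[-0.75,-0.25,0.15],[-0.75,-0.25,0.1],[-0.75,-0.2,0.05],[-0.75,-0.2,0]], "delta_rot": [[-0.013,0.058,0.011],[-0.013,0.058,0.011],[-0.013,0.058,0.011],[-0.013,0.058,0.011],[-0.013,0.058,0.011],[-0.013,0.058,0.011],[-0.013,0.058,0.011],[-0.013,0.058,0.011],[-0.013,0.058,0.011],[-0.013,0.058,0.011],[-0.013,0.058,0.011],[-0.013,0.058,0.011]], "fingers": [4.5,4.5,4.5,4.5,4.5,4.5,4.5,4.5,4.5,4.5,4.5,4.5]}}

```text
clock: 14.97
eef_pos: [0.4645, -0.1524, 0.3687]
tool_rot: [-1.747, -1.23, -1.229]
wrist_force: [0.4, -0.4, -4.2]
gripper_width: 0.0496
```

Run:
```python
from go import *
from rig import *
im,d=get_image("scene");cv2.imwrite("pics/s7.png",im[...,::-1]);np.save("pics/s7.npy",cloud(d,calibration("scene")))
p,T=pose([.53,.1,.33],np.radians(90),np.radians(48));go(p,T,16)
```

```text
from [ 0.464  -0.1527  0.3673] to [ 0.4219 -0.0201  0.3688] clock 15.0167
offset [[0.24, -0.53, 0.65], [0.23, -0.54, 0.64], [0.23, -0.56, 0.62], [0.22, -0.58, 0.61], [0.22, -0.59, 0.6], [0.22, -0.61, 0.58], [0.21, -0.62, 0.57], [0.21, -0.64, 0.55], [0.2, -0.65, 0.54], [0.2, -0.67, 0.52], [0.19, -0.68, 0.51], [0.19, -0.69, 0.49]] 
rot [[-0.0229, -0.0006, 0.008], [-0.0229, -0.0006, 0.008], [-0.0229, -0.0006, 0.008], [-0.0229, -0.0006, 0.008], [-0.0229, -0.0006, 0.008], [-0.0229, -0.0006, 0.008], [-0.0229, -0.0006, 0.008], [-0.0229, -0.0006, 0.008], [-0.0229, -0.0006, 0.008], [-0.0229, -0.0006, 0.008], [-0.0229, -0.0006, 0.008], [-0.0229, -0.0006, 0.008]]
offset [[0.18, -0.7, 0.48], [0.18, -0.72, 0.46], [0.17, -0.73, 0.44], [0.16, -0.74, 0.43]] 
rot [[-0.0229, -0.0006, 0.008], [-0.0229, -0.0006, 0.008], [-0.0229, -0.0006, 0.008], [-0.0229, -0.0006, 0.008]]
end q [-0.57  0.39  2.16  1.5   1.19 -0.94] vel 0.22 False
```

View pics/s7.png

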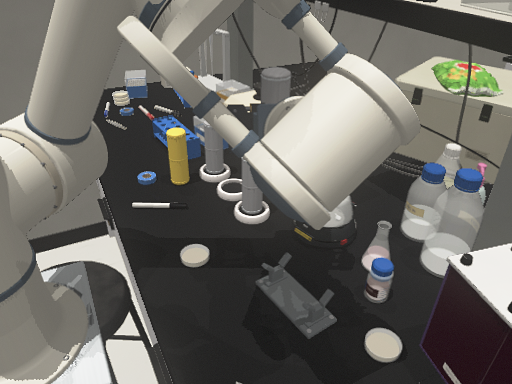

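Call:
{"name": "apply_moves", "arguments": {"offset": [[0.3,-0.7,0.85],[0.3,-0.75,0.85],[0.3,-0.75,0.8],[0.3,-0.8,0.8],[0.3,-0.8,0.8],[0.3,-0.85,0.75],[0.3,-0.85,0.75],[0.25,-0.9,0.7],[0.25,-0.9,0.7],[0.25,-0.95,0.65],[0.25,-0.95,0.6],[0.25,-1,0.6]], "delta_rot": [[-0.031,0,0.011],[-0.031,0,0.011],[-0.031,0,0.011],[-0.031,0,0.011],[-0.031,0,0.011],[-0.031,0,0.011],[-0.031,0,0.011],[-0.031,0,0.011],[-0.031,0,0.011],[-0.031,0,0.011],[-0.031,0,0.011],[-0.031,0,0.011]], "fingers": [4.5,4.5,4.5,4.5,4.5,4.5,4.5,4.5,4.5,4.5,4.5,4.5]}}

```text
clock: 16.02
eef_pos: [0.4233, -0.018, 0.3708]
tool_rot: [-2.058, -0.912, -1.445]
wrist_force: [0.5, 0.2, -3.8]
gripper_width: 0.0495
```

Run:
```python
from go import *
p,T=pose([.54,.18,.33],np.radians(90),np.radians(27));go(p,T,12)
```

```text
from [ 0.4233 -0.018   0.3708] to [0.396  0.1066 0.3688] clock 16.0167
offset [[0.2, -0.87, 0.58], [0.19, -0.89, 0.56], [0.18, -0.9, 0.53], [0.17, -0.92, 0.51], [0.16, -0.93, 0.48], [0.15, -0.95, 0.45], [0.14, -0.96, 0.43], [0.13, -0.98, 0.4], [0.12, -0.99, 0.37], [0.11, -1.0, 0.34], [0.1, -1.01, 0.32], [0.09, -1.02, 0.29]] 
rot [[-0.0283, -0.0002, 0.0105], [-0.0283, -0.0002, 0.0105], [-0.0283, -0.0002, 0.0105], [-0.0283, -0.0002, 0.0105], [-0.0283, -0.0002, 0.0105], [-0.0283, -0.0002, 0.0105], [-0.0283, -0.0002, 0.0105], [-0.0283, -0.0002, 0.0105], [-0.0283, -0.0002, 0.0105], [-0.0283, -0.0002, 0.0105], [-0.0283, -0.0002, 0.0105], [-0.0283, -0.0002, 0.0105]]
end q [-0.09  0.33  2.36  2.42  0.85 -1.26] vel 0.58 False
```

Call:
{"name": "apply_moves", "arguments": {"offset": [[0.2,-0.85,0.6],[0.2,-0.9,0.55],[0.2,-0.9,0.5],[0.15,-0.9,0.5],[0.15,-0.95,0.5],[0.15,-0.95,0.45],[0.15,-0.95,0.4],[0.15,-1,0.4],[0.1,-1,0.4],[0.1,-1,0.35],[0.1,-1,0.3],[0.1,-1,0.3]], "delta_rot": [[-0.028,0,0.0105],[-0.028,0,0.0105],[-0.028,0,0.0105],[-0.028,0,0.0105],[-0.028,0,0.0105],[-0.028,0,0.0105],[-0.028,0,0.0105],[-0.028,0,0.0105],[-0.028,0,0.0105],[-0.028,0,0.0105],[-0.028,0,0.0105],[-0.028,0,0.0105]], "fingers": [4.5,4.5,4.5,4.5,4.5,4.5,4.5,4.5,4.5,4.5,4.5,4.5]}}

```text
clock: 17.02
eef_pos: [0.3956, 0.1065, 0.3695]
tool_rot: [-2.305, -0.555, -1.616]
wrist_force: [0.9, -0.1, -3.7]
gripper_width: 0.0496
```

Run:
```python
from go import *
p,T=pose([.5545,.263,.31],np.radians(90),np.radians(6));go(p,T,18)
```

```text
from [0.3956 0.1065 0.3695] to [0.3938 0.2461 0.3488] clock 17.0167
offset [[0.01, -0.69, 0.36], [0.0, -0.7, 0.35], [-0.0, -0.71, 0.34], [-0.01, -0.71, 0.32], [-0.01, -0.72, 0.31], [-0.02, -0.73, 0.3], [-0.02, -0.73, 0.28], [-0.03, -0.74, 0.27], [-0.03, -0.74, 0.25], [-0.04, -0.75, 0.24], [-0.04, -0.75, 0.22], [-0.05, -0.75, 0.21]] 
rot [[-0.0194, -0.0001, 0.0069], [-0.0194, -0.0001, 0.0069], [-0.0194, -0.0001, 0.0069], [-0.0194, -0.0001, 0.0069], [-0.0194, -0.0001, 0.0069], [-0.0194, -0.0001, 0.0069], [-0.0194, -0.0001, 0.0069], [-0.0194, -0.0001, 0.0069], [-0.0194, -0.0001, 0.0069], [-0.0194, -0.0001, 0.0069], [-0.0194, -0.0001, 0.0069], [-0.0194, -0.0001, 0.0069]]
offset [[-0.05, -0.76, 0.19], [-0.06, -0.76, 0.18], [-0.06, -0.76, 0.17], [-0.07, -0.77, 0.15], [-0.07, -0.77, 0.14], [-0.08, -0.77, 0.12]] 
rot [[-0.0194, -0.0001, 0.0069], [-0.0194, -0.0001, 0.0069], [-0.0194, -0.0001, 0.0069], [-0.0194, -0.0001, 0.0069], [-0.0194, -0.0001, 0.0069], [-0.0194, -0.0001, 0.0069]]
end q [ 0.58  0.43  2.21  3.79  0.8  -1.88] vel 0.46 False
```

Call:
{"name": "apply_moves", "arguments": {"offset": [[0,-0.7,0.35],[0,-0.7,0.35],[0,-0.7,0.35],[0,-0.7,0.3],[0,-0.7,0.3],[0,-0.7,0.3],[0,-0.75,0.3],[0,-0.75,0.25],[-0.05,-0.75,0.25],[-0.05,-0.75,0.25],[-0.05,-0.75,0.2],[-0.05,-0.75,0.2]], "delta_rot": [[-0.0194,0,0.007],[-0.0194,0,0.007],[-0.0194,0,0.007],[-0.0194,0,0.007],[-0.0194,0,0.007],[-0.0194,0,0.007],[-0.0194,0,0.007],[-0.0194,0,0.007],[-0.0194,0,0.007],[-0.0194,0,0.007],[-0.0194,0,0.007],[-0.0194,0,0.007]], "fingers": [4.5,4.5,4.5,4.5,4.5,4.5,4.5,4.5,4.5,4.5,4.5,4.5]}}

```text
clock: 18.02
eef_pos: [0.3942, 0.1994, 0.3562]
tool_rot: [-2.453, -0.278, -1.719]
wrist_force: [0.7, 0.1, -4.1]
gripper_width: 0.0496
```

Run:
```python
from go import *
p,T=pose([.5545,.263,.31],np.radians(90),np.radians(6));go(p,T,6)
```

```text
from [0.3942 0.1994 0.3562] to [0.3938 0.2461 0.3488] clock 18.0167
offset [[-0.06, -0.76, 0.2], [-0.07, -0.76, 0.19], [-0.07, -0.77, 0.17], [-0.08, -0.77, 0.16], [-0.08, -0.77, 0.14], [-0.09, -0.77, 0.13]] 
rot [[-0.0195, -0.0002, 0.0065], [-0.0195, -0.0002, 0.0065], [-0.0195, -0.0002, 0.0065], [-0.0195, -0.0002, 0.0065], [-0.0195, -0.0002, 0.0065], [-0.0195, -0.0002, 0.0065]]
end q [ 0.58  0.43  2.21  3.79  0.8  -1.88] vel 0.43 False
```

Call:
{"name": "apply_moves", "arguments": {"offset": [[-0.05,-0.75,0.2],[-0.05,-0.75,0.2],[-0.1,-0.75,0.15],[-0.1,-0.75,0.15],[-0.1,-0.8,0.15],[-0.1,-0.8,0.1],[0,0,0],[0,0,0],[0,0,0]], "delta_rot": [[-0.0195,0,0.0065],[-0.0195,0,0.0065],[-0.0195,0,0.0065],[-0.0195,0,0.0065],[-0.0195,0,0.0065],[-0.0195,0,0.0065],[0,0,0],[0,0,0],[0,0,0]], "fingers": [4.5,4.5,4.5,4.5,4.5,4.5,4.5,4.5,4.5]}}

```text
clock: 18.77
eef_pos: [0.3935, 0.2452, 0.3486]
tool_rot: [-2.519, -0.133, -1.769]
wrist_force: [0.2, -1.1, -3.3]
gripper_width: 0.0497
```

```bash
cat > meas.py <<'E'
from go import *
from rig import *
import sys
tag,zc=sys.argv[1],float(sys.argv[2])
for n in("scene","top","wrist"):
    im,d=get_image(n);cv2.imwrite(f"pics/{n}{tag}.png",im[...,::-1]);W=cloud(d,calibration(n));np.save(f"pics/{n}{tag}.npy",W);P=W.reshape(-1,3)
    m=(np.hypot(P[:,0]-.5545,P[:,1]-.263)<.05)&(abs(P[:,2]-zc)<.09);Q=P[m]
    if len(Q)<30: print(n,len(Q));continue
    # cylinder with tilt: free (x,y,sx,sy)
    def f(p):
        u=np.array([p[2],p[3],1]);u/=np.linalg.norm(u);w=Q-[p[0],p[1],zc];return np.linalg.norm(np.cross(w,u),axis=1)-.025
    r=least_squares(f,[.5545,.263,0,0],loss='soft_l1',f_scale=.001)
    print(n,len(Q),r.x.round(4),"med",np.median(abs(r.fun)).round(4),"top z",np.percentile(Q[:,2],99).round(4))
s=sense();T=R.from_rotvec(s["tool_rot"]).as_matrix();print(s["clock"],s["wrist_force"],"grasp",s["eef_pos"]+.172*T[:,2],"\n",T.round(3))
E
python3 meas.py 8 .31
```

```text
scene 1264 [ 0.5547  0.26   -0.0235  0.0293] med 0.0018 top z 0.3886
top 2097 [ 0.5552  0.2606 -0.0068  0.0175] med 0.0046 top z 0.3914
wrist 35501 [0.5541 0.262  0.0036 0.0071] med 0.0005 top z 0.39
18.9167 [ 0.27587235 -0.15446088 -3.46164526] grasp [0.55455793 0.26161222 0.29037499] 
 [[ 0.338  0.104  0.936]
 [ 0.035 -0.995  0.098]
 [ 0.941  0.    -0.339]]
```

Run:
```python
import cv2,numpy as np
a=[cv2.imread(f"pics/{n}8.png") for n in("scene","top","wrist")]
cv2.imwrite("pics/m8.png",cv2.resize(np.vstack([np.hstack(a[:2]),np.hstack([a[2],0*a[2]])]),(800,600)))
```

```text
(no output)
```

View pics/m8.png

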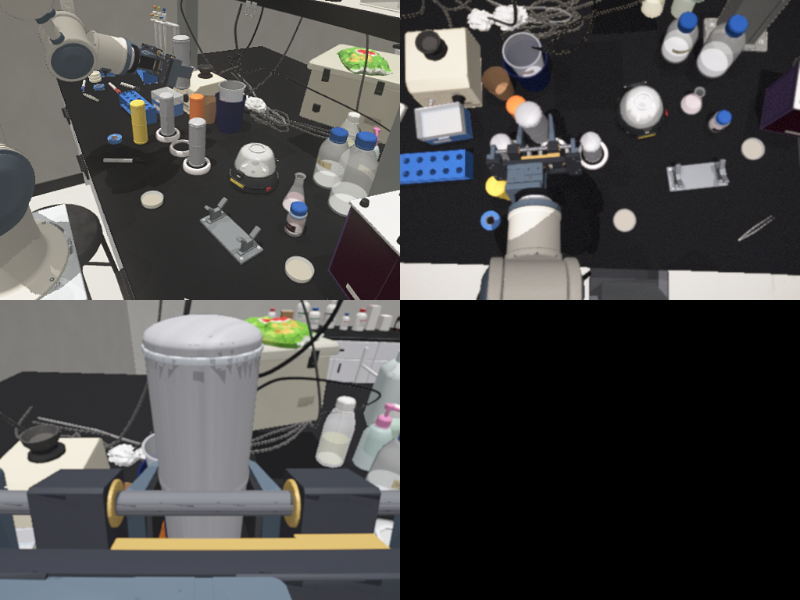

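Call:
{"name": "apply_moves", "arguments": {"offset": [[-0.7,0,0.25],[-1.2,-0.15,0.43],[-1.4,0,0.5],[-1.4,0,0.5],[-1.4,0,0.5],[-1.4,0,0.5],[-1.2,0,0.43],[-0.7,0,0.25],[0,0,0]], "delta_rot": [[0,0,0],[0,0,0],[0,0,0],[0,0,0],[0,0,0],[0,0,0],[0,0,0],[0,0,0],[0,0,0]], "fingers": [4.5,4.5,4.5,4.5,4.5,4.5,4.5,4.5,4.5]}}

```text
clock: 19.67
eef_pos: [0.3933, 0.2466, 0.2472]
tool_rot: [-2.522, -0.132, -1.767]
wrist_force: [-0.8, -0.2, -3.6]
gripper_width: 0.0497
```

```bash
python3 meas.py 9 .21
python3 - <<'E'
import cv2,numpy as np
a=[cv2.imread(f"pics/{n}9.png") for n in("scene","top")]
cv2.imwrite("pics/m9.png",np.hstack([cv2.resize(a[0][50:250,60:320],(400,308)),cv2.resize(a[1][100:280,80:314],(400,308))]))
E
```

```text
scene 1111 [ 0.5545  0.2617 -0.0149  0.0312] med 0.0018 top z 0.2876
top 1553 [ 0.5549  0.262  -0.0064  0.0198] med 0.0051 top z 0.291
wrist 35505 [0.5537 0.2638 0.0031 0.0077] med 0.0005 top z 0.2906
19.8167 [ 0.0413487  -0.39361975 -3.36504393] grasp [0.55420297 0.26349514 0.19094871] 
 [[ 0.337  0.104  0.936]
 [ 0.035 -0.995  0.098]
 [ 0.941  0.    -0.339]]
```

View pics/m9.png

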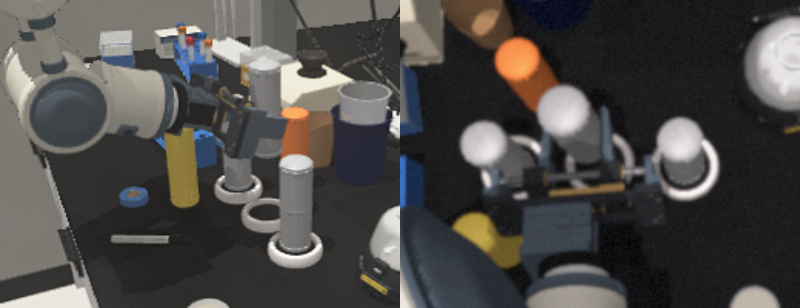

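Run:
```python
import numpy as np
for n in("top","scene"):
    P=np.load(f"pics/{n}9.npy").reshape(-1,3);P=P[np.isfinite(P[:,0])]
    Q=P[(P[:,2]>.182)&(P[:,2]<.30)&(P[:,0]>.3)&(P[:,0]<.62)&(P[:,1]>.05)&(P[:,1]<.5)]
    for nm,c in(("L",(.545,.373)),("R",(.555,.1527)),("yel",(.4425,.379))):
        r=np.hypot(Q[:,0]-c[0],Q[:,1]-c[1]);i=np.argsort(r)[:8];print(n,nm,(r[i]*1000-25).round(0),Q[i[0]].round(3))
    for nm,c in(("L",(.545,.373)),("R",(.555,.1527))):
        m=(np.hypot(P[:,0]-c[0],P[:,1]-c[1])<.03)&(P[:,2]>.15)&(P[:,2]<.18);print(n,nm,P[m].mean(0).round(4) if m.any() else None)
```

```text
top L [31. 33. 33. 33. 34. 34. 35. 35.] [0.502 0.337 0.245]
top R [19. 20. 20. 21. 21. 22. 22. 22.] [0.518 0.177 0.247]
top yel [15. 16. 16. 16. 16. 16. 16. 16.] [0.447 0.339 0.215]
top L [0.5432 0.3704 0.1684]
top R [0.553  0.1523 0.169 ]
scene L [33. 35. 37. 38. 38. 40. 40. 41.] [0.503 0.334 0.242]
scene R [20. 20. 20. 22. 22. 23. 23. 23.] [0.516 0.175 0.24 ]
scene yel [16. 17. 17. 18. 19. 19. 20. 20.] [0.455 0.34  0.239]
scene L [0.5233 0.3597 0.1516]
scene R [0.5487 0.1422 0.1638]
```

Call:
{"name": "apply_moves", "arguments": {"offset": [[-0.56,0,0.2],[-1.13,0,0.41],[-1.13,0,0.41],[-1.13,0,0.41],[-1.13,0,0.41],[-1.13,0,0.41],[-1.13,0,0.41],[-1.13,0,0.41],[-1.13,0,0.41],[-0.47,0,0.17],[-0.28,0,0.1],[0,0,0]], "delta_rot": [[0,0,0],[0,0,0],[0,0,0],[0,0,0],[0,0,0],[0,0,0],[0,0,0],[0,0,0],[0,0,0],[0,0,0],[0,0,0],[0,0,0]], "fingers": [4.5,4.5,4.5,4.5,4.5,4.5,4.5,4.5,4.5,4.5,4.5,4.5]}}

```text
clock: 20.82
eef_pos: [0.3934, 0.2468, 0.1387]
tool_rot: [-2.519, -0.132, -1.77]
wrist_force: [-0.5, -0.0, -3.8]
gripper_width: 0.0497
```

```bash
python3 meas.py 10 .1
python3 - <<'E'
import cv2,numpy as np
a=[cv2.imread(f"pics/{n}10.png") for n in("scene","top")]
cv2.imwrite("pics/m10.png",np.hstack([cv2.resize(a[0][90:250,140:348],(400,308)),cv2.resize(a[1][100:280,80:314],(400,308))]))
E
```

```text
scene 1046 [0.5494 0.26   0.1034 0.0749] med 0.0032 top z 0.1793
top 1469 [0.5542 0.2608 0.0145 0.0541] med 0.0062 top z 0.1825
wrist 35708 [0.5539 0.2639 0.0013 0.0063] med 0.0005 top z 0.1809
20.9667 [-0.41123087  0.07938649 -3.24224853] grasp [0.5543882 0.263559  0.0812807] 
 [[ 0.337  0.104  0.936]
 [ 0.035 -0.995  0.098]
 [ 0.941 -0.    -0.338]]
```

View pics/m10.png

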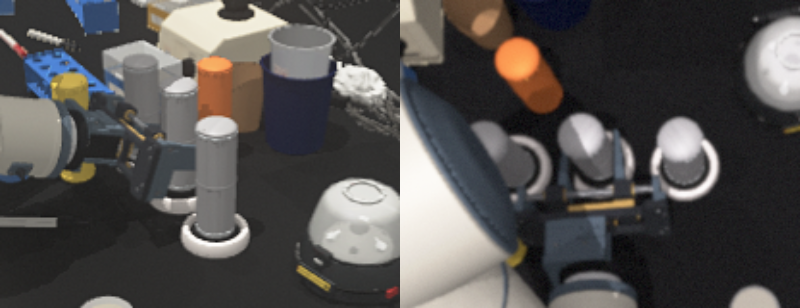

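Call:
{"name": "apply_moves", "arguments": {"offset": [[-0.14,0,0.05],[-0.14,0,0.05],[-0.14,0,0.05],[-0.14,0,0.05],[-0.09,0,0.03],[0,0,0],[0,0,0]], "delta_rot": [[0,0,0],[0,0,0],[0,0,0],[0,0,0],[0,0,0],[0,0,0],[0,0,0]], "fingers": [4.5,4.5,4.5,4.5,4.5,4.5,4.5]}}

```text
clock: 21.55
eef_pos: [0.3933, 0.2467, 0.1318]
tool_rot: [-2.52, -0.132, -1.77]
wrist_force: [0.9, -0.5, -4.1]
gripper_width: 0.0494
```

Call:
{"name": "apply_moves", "arguments": {"offset": [[-0.05,0,0.02],[-0.05,0,0.02],[0,0,0],[0,0,0]], "delta_rot": [[0,0,0],[0,0,0],[0,0,0],[0,0,0]], "fingers": [4.5,4.5,4.5,4.5]}}

```text
clock: 21.88
eef_pos: [0.3934, 0.2467, 0.1308]
tool_rot: [-2.52, -0.132, -1.77]
wrist_force: [-0.7, 0.4, -3.1]
gripper_width: 0.0493
```

Call:
{"name": "apply_moves", "arguments": {"offset": [[-0.05,0,0.02],[-0.05,0,0.02],[0,0,0],[0,0,0]], "delta_rot": [[0,0,0],[0,0,0],[0,0,0],[0,0,0]], "fingers": [4.5,4.5,4.5,4.5]}}

```text
clock: 22.22
eef_pos: [0.3934, 0.2467, 0.1297]
tool_rot: [-2.52, -0.131, -1.77]
wrist_force: [-0.7, 0.1, -4.3]
gripper_width: 0.0496
```

```bash
python3 avg.py
```

```text
22.8167 [ 0.09 -0.07 -3.87] [-0.161  1.304 -0.002] [0.028 0.042 0.037] [-2.0000e-03 -7.8975e+01  1.5835e+01  8.3700e-01  8.3070e+00  3.5000e-02]
```

Call:
{"name": "apply_moves", "arguments": {"offset": [[-0.05,0,0.02],[-0.05,0,0.02],[0,0,0],[0,0,0]], "delta_rot": [[0,0,0],[0,0,0],[0,0,0],[0,0,0]], "fingers": [4.5,4.5,4.5,4.5]}}

```text
clock: 23.15
eef_pos: [0.3935, 0.2467, 0.1291]
tool_rot: [-2.518, -0.131, -1.772]
wrist_force: [-2.1, -0.9, 5.0]
gripper_width: 0.0496
```

Call:
{"name": "apply_moves", "arguments": {"offset": [[-0.05,0,0.02],[0,0,0],[0,0,0]], "delta_rot": [[0,0,0],[0,0,0],[0,0,0]], "fingers": [4.5,4.5,4.5]}}

```text
clock: 23.4
eef_pos: [0.3936, 0.2467, 0.1289]
tool_rot: [-2.517, -0.131, -1.773]
wrist_force: [-3.7, -2.1, 9.4]
gripper_width: 0.0495
```

Call:
{"name": "apply_moves", "arguments": {"offset": [[0.07,0,-0.025],[0,0,0],[0,0,0]], "delta_rot": [[0,0,0],[0,0,0],[0,0,0]], "fingers": [4.5,4.5,4.5]}}

```text
clock: 23.65
eef_pos: [0.3935, 0.2467, 0.1291]
tool_rot: [-2.519, -0.131, -1.771]
wrist_force: [-2.9, -0.7, 5.3]
gripper_width: 0.0497
```

```bash
python3 meas.py 11 .092
```

```text
scene 1017 [0.5503 0.2591 0.0935 0.0953] med 0.0033 top z 0.1699
top 1479 [0.554  0.2603 0.0245 0.0763] med 0.0066 top z 0.1725
wrist 35828 [0.5542 0.2639 0.0041 0.0067] med 0.0005 top z 0.1706
23.8 [-2.18180466 -0.49401785  6.80395761] grasp [0.55451073 0.26352315 0.07091733] 
 [[ 0.336  0.104  0.936]
 [ 0.035 -0.995  0.098]
 [ 0.941  0.    -0.338]]
```

Call:
{"name": "apply_moves", "arguments": {"offset": [[0.06,0,-0.02],[0,0,0],[0,0,0]], "delta_rot": [[0,0,0],[0,0,0],[0,0,0]], "fingers": [4.5,4.5,4.5]}}

```text
clock: 24.05
eef_pos: [0.3935, 0.2467, 0.1294]
tool_rot: [-2.52, -0.131, -1.77]
wrist_force: [-0.9, -0.8, 0.8]
gripper_width: 0.0496
```

Contact is light, about the float's own weight. I release gently.

Call:
{"name": "apply_moves", "arguments": {"offset": [[0,0,0],[0,0,0],[0,0,0],[0,0,0],[0,0,0],[0,0,0],[0,0,0],[0,0,0],[0,0,0],[0,0,0],[0,0,0],[0,0,0]], "delta_rot": [[0,0,0],[0,0,0],[0,0,0],[0,0,0],[0,0,0],[0,0,0],[0,0,0],[0,0,0],[0,0,0],[0,0,0],[0,0,0],[0,0,0]], "fingers": [5,5.1,5.2,5.4,5.6,6,6.5,7,7.5,8,8.5,8.5]}}

```text
clock: 25.05
eef_pos: [0.3935, 0.2467, 0.1295]
tool_rot: [-2.52, -0.132, -1.77]
wrist_force: [0.3, -0.7, -0.5]
gripper_width: 0.0849
```

```bash
python3 meas.py 12 .092
python3 - <<'E'
import cv2,numpy as np
a=[cv2.imread(f"pics/{n}12.png") for n in("scene","top")]
cv2.imwrite("pics/m12.png",np.vstack([np.hstack([cv2.resize(a[0][90:250,140:348],(400,308)),cv2.resize(a[1][100:280,80:314],(400,308))]),cv2.resize(cv2.imread("pics/wrist12.png"),(800,290))]))
E
```

```text
scene 880 [0.5554 0.2576 0.1545 0.0061] med 0.0028 top z 0.1694
top 1656 [ 0.5596  0.2596  0.1052 -0.073 ] med 0.006 top z 0.1718
wrist 34545 [ 0.5597  0.2604  0.0615 -0.058 ] med 0.0005 top z 0.1701
25.2 [ 0.02822394  0.99588629 -0.73468853] grasp [0.55443107 0.26350558 0.07120897] 
 [[ 0.337  0.104  0.936]
 [ 0.035 -0.995  0.098]
 [ 0.941  0.    -0.339]]
```

View pics/m12.png

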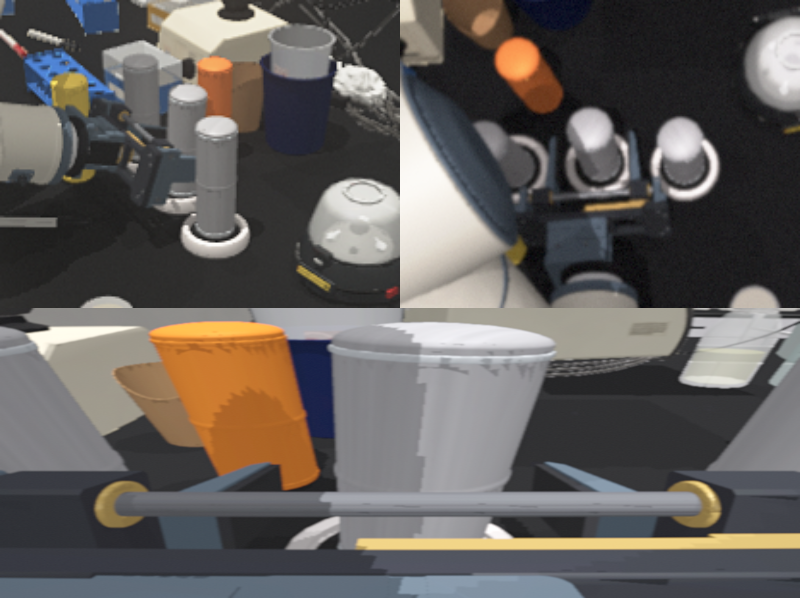

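Call:
{"name": "apply_moves", "arguments": {"offset": [[0,0,0],[0,0,0],[0,0,0],[0,0,0],[0,0,0],[0,0,0],[0,0,0],[0,0,0],[0,0,0],[0,0,0],[0,0,0],[0,0,0]], "delta_rot": [[0,0,0],[0,0,0],[0,0,0],[0,0,0],[0,0,0],[0,0,0],[0,0,0],[0,0,0],[0,0,0],[0,0,0],[0,0,0],[0,0,0]], "fingers": [9,9,9,9,9,9,9,9,9,9,9,9]}}

```text
clock: 26.2
eef_pos: [0.3935, 0.2467, 0.1296]
tool_rot: [-2.519, -0.131, -1.77]
wrist_force: [0.3, 0.3, 0.8]
gripper_width: 0.0896
```

```bash
python3 meas.py 13 .092
```

```text
scene 874 [0.5561 0.2577 0.1461 0.0041] med 0.0027 top z 0.1694
top 1618 [ 0.5598  0.2593  0.1012 -0.0616] med 0.0055 top z 0.1718
wrist 34054 [ 0.5597  0.2603  0.0606 -0.0567] med 0.0005 top z 0.1701
26.35 [-1.08322483  0.18506477  1.24038066] grasp [0.55439355 0.26350697 0.07117817] 
 [[ 0.337  0.104  0.936]
 [ 0.035 -0.995  0.098]
 [ 0.941  0.    -0.339]]
```

The float stands free and static, leaning 0.083 rad, below the 0.15 limit, with nothing touching it. I retreat along the tool axis.

Run:
```python
from go import *
s=sense();T=R.from_rotvec(s["tool_rot"]).as_matrix()
p=s["eef_pos"]-.09*T[:,2];go(p,T,12)
P=np.load("pics/wrist13.npy").reshape(-1,3)
for nm,c in(("L",(.545,.373)),("R",(.555,.1527))):
    m=(np.hypot(P[:,0]-c[0],P[:,1]-c[1])<.045)&(abs(P[:,2]-.1)<.065);Q=P[m];print(nm,len(Q))
    def f(p):
        u=np.array([p[2],p[3],1]);u/=np.linalg.norm(u);return np.linalg.norm(np.cross(Q-[p[0],p[1],.092],u),axis=1)-.025
    if len(Q)>50: r=least_squares(f,[*c,0,0],loss='soft_l1',f_scale=.001);print(r.x.round(4),np.median(abs(r.fun)))
```

```text
from [0.3935 0.2467 0.1295] to [0.3093 0.2379 0.1601] clock 26.35
offset [[0.0, -0.0, -0.75], [0.0, -0.0, -0.75], [0.0, -0.0, -0.75], [0.0, -0.0, -0.75], [0.0, -0.0, -0.75], [0.0, -0.0, -0.75], [0.0, -0.0, -0.75], [0.0, -0.0, -0.75], [0.0, -0.0, -0.75], [0.0, -0.0, -0.75], [0.0, -0.0, -0.75], [0.0, -0.0, -0.75]] 
rot [[0.0, 0.0, 0.0], [0.0, 0.0, 0.0], [0.0, 0.0, 0.0], [0.0, 0.0, 0.0], [0.0, 0.0, 0.0], [0.0, 0.0, 0.0], [0.0, 0.0, 0.0], [0.0, 0.0, 0.0], [0.0, 0.0, 0.0], [0.0, 0.0, 0.0], [0.0, 0.0, 0.0], [0.0, 0.0, 0.0]]
end q [ 0.73  1.14  2.46  3.73  1.6  -1.31] vel 0.14 False
L 8912
[ 5.444e-01  3.747e-01 -2.400e-03  3.000e-04] 0.00033456522949079984
R 4435
[ 0.5542  0.1541 -0.0077  0.0011] 0.0002633528557243574
```

Call:
{"name": "apply_moves", "arguments": {"offset": [[0,0,-0.3],[0,0,-0.5],[0,0,-0.8],[0,0,-0.8],[0,0,-0.9],[0,0,-0.9],[0,0,-0.9],[0,0,-0.9],[0,0,-0.9],[0,0,-0.9],[0,0,-0.8],[0,0,-0.4]], "delta_rot": [[0,0,0],[0,0,0],[0,0,0],[0,0,0],[0,0,0],[0,0,0],[0,0,0],[0,0,0],[0,0,0],[0,0,0],[0,0,0],[0,0,0]], "fingers": [9.1,9.1,9.1,9.1,9.1,9.1,9.1,9.1,9.1,9.1,9.1,9.1]}}

```text
clock: 27.35
eef_pos: [0.3082, 0.2379, 0.1604]
tool_rot: [-2.52, -0.133, -1.769]
wrist_force: [-0.1, -0.3, -0.6]
gripper_width: 0.0914
```

Call:
{"name": "apply_moves", "arguments": {"offset": [[0,0,0],[0,0,0],[0,0,0],[0,0,0],[0,0,0],[0,0,0],[0,0,0],[0,0,0],[0,0,0],[0,0,0],[0,0,0],[0,0,0]], "delta_rot": [[0,0,0],[0,0,0],[0,0,0],[0,0,0],[0,0,0],[0,0,0],[0,0,0],[0,0,0],[0,0,0],[0,0,0],[0,0,0],[0,0,0]], "fingers": [9.1,9.1,9.1,9.1,9.1,9.1,9.1,9.1,9.1,9.1,9.1,9.1]}}

```text
clock: 28.35
eef_pos: [0.3093, 0.2379, 0.16]
tool_rot: [-2.52, -0.132, -1.77]
wrist_force: [-0.2, 0.1, 0.0]
gripper_width: 0.091
```

```bash
python3 meas.py 14 .092
python3 - <<'E'
import cv2,numpy as np
a=[cv2.imread(f"pics/{n}14.png") for n in("scene","top")]
cv2.imwrite("pics/m14.png",np.vstack([np.hstack([cv2.resize(a[0][90:250,140:348],(400,308)),cv2.resize(a[1][100:280,80:314],(400,308))]),cv2.resize(cv2.imread("pics/wrist14.png"),(800,290))]))
E
```

```text
scene 1234 [ 0.5584  0.2589  0.1086 -0.0345] med 0.0023 top z 0.169
top 1623 [ 0.5597  0.2582  0.1216 -0.0415] med 0.0057 top z 0.1723
wrist 16368 [ 0.5586  0.26    0.0945 -0.0483] med 0.0011 top z 0.1703
28.5 [-0.3028143  -0.70381475  0.06573879] grasp [0.47019273 0.25473984 0.10172335] 
 [[ 0.337  0.104  0.936]
 [ 0.035 -0.995  0.098]
 [ 0.941  0.    -0.339]]
```

View pics/m14.png

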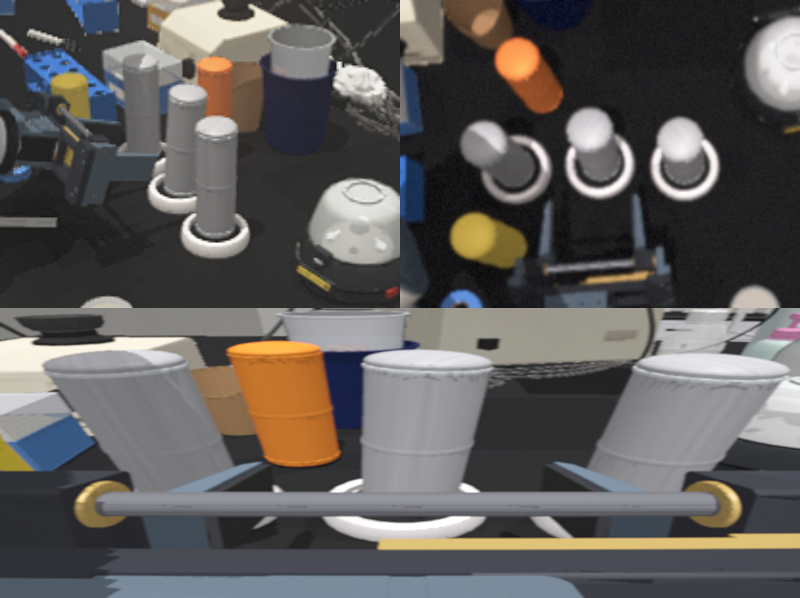

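```bash
cat > tilt.py <<'E'
from h import *
from rig import *
import sys
def fit(P,c):
    m=(np.hypot(P[:,0]-c[0],P[:,1]-c[1])<.045)&(P[:,2]>.035)&(P[:,2]<.155);Q=P[m]
    def f(p):
        u=np.array([p[2],p[3],1]);u/=np.linalg.norm(u);return np.linalg.norm(np.cross(Q-[p[0],p[1],.092],u),axis=1)-.025
    r=least_squares(f,[*c,0,0],loss='soft_l1',f_scale=.0007);return len(Q),r.x.round(4),np.median(abs(r.fun)).round(4)
for n in("wrist","top","scene"):
    P=cloud(get_image(n)[1],calibration(n)).reshape(-1,3);P=P[np.isfinite(P[:,0])]
    for nm,c in(("ours",(.558,.261)),("L",(.545,.373)),("R",(.555,.1527))): print(n,nm,*fit(P,c))
print(sense()["clock"])
E
python3 - <<'E'
from tilt import fit
import numpy as np
for k in(12,13,14):
    P=np.load(f"pics/wrist{k}.npy").reshape(-1,3);print(k,fit(P[np.isfinite(P[:,0])],(.558,.261)))
E
```

```text
wrist ours 10608 [ 0.5597  0.2598  0.0562 -0.0448] 0.0003
wrist L 10886 [ 0.5442  0.3746  0.0034 -0.0016] 0.0004
wrist R 10893 [0.5539 0.1541 0.0034 0.0015] 0.0004
top ours 361 [ 0.5611  0.2582  0.0555 -0.0448] 0.0002
top L 426 [ 5.456e-01  3.727e-01 -1.200e-03 -5.000e-04] 0.0003
top R 252 [ 5.555e-01  1.526e-01 -1.100e-03  4.000e-04] 0.0002
scene ours 672 [ 0.5599  0.2587  0.054  -0.0478] 0.0009
scene L 706 [0.5442 0.3736 0.0016 0.0054] 0.0009
scene R 916 [ 0.5541  0.153  -0.0013 -0.0011] 0.0007
28.65
12 (23224, array([ 0.5597,  0.2596,  0.0568, -0.0396]), np.float64(0.0003))
13 (23059, array([ 0.5597,  0.2597,  0.0568, -0.041 ]), np.float64(0.0003))
14 (10612, array([ 0.5597,  0.2598,  0.0564, -0.0447]), np.float64(0.0003))
```

Call:
{"name": "apply_moves", "arguments": {"offset": [[0,0,0],[0,0,0],[0,0,0],[0,0,0],[0,0,0],[0,0,0],[0,0,0],[0,0,0],[0,0,0],[0,0,0],[0,0,0],[0,0,0]], "delta_rot": [[0,0,0],[0,0,0],[0,0,0],[0,0,0],[0,0,0],[0,0,0],[0,0,0],[0,0,0],[0,0,0],[0,0,0],[0,0,0],[0,0,0]], "fingers": [9.1,9.1,9.1,9.1,9.1,9.1,9.1,9.1,9.1,9.1,9.1,9.1]}}

```text
clock: 29.65
eef_pos: [0.3093, 0.2379, 0.1601]
tool_rot: [-2.519, -0.132, -1.77]
wrist_force: [-0.3, 0.1, 0.1]
gripper_width: 0.091
```

```bash
python3 tilt.py
```

```text
wrist ours 10610 [ 0.5597  0.2598  0.0563 -0.0447] 0.0003
wrist L 10874 [ 0.5442  0.3746  0.0037 -0.0016] 0.0004
wrist R 10875 [0.5539 0.1541 0.0041 0.0007] 0.0004
top ours 352 [ 0.5612  0.2583  0.0555 -0.046 ] 0.0002
top L 427 [ 5.457e-01  3.727e-01  4.000e-04 -3.000e-04] 0.0003
top R 253 [ 0.5555  0.1526 -0.001   0.0009] 0.0001
scene ours 672 [ 0.5599  0.2586  0.0591 -0.0437] 0.0009
scene L 706 [ 0.5442  0.3736 -0.0032 -0.0008] 0.001
scene R 921 [5.541e-01 1.531e-01 1.200e-03 4.000e-04] 0.0007
29.8
```

```bash
python3 -c "
from rig import *
print(hand_in())"
```

```text
the job is handed in; nothing more can be done
None
```

I lifted the float about 3 cm and felt which end was heavy. Held and empty, the moment about x differed by +0.16 N m against about 0.14 expected, so the −y end is heavy. I laid it back, let go, took it anew nearer the heavy end, and stood it heavy end down on the middle stand, which was the free one. The job is handed in at about 30 s of the 64 s; no verdict was reported.

**Placing:** the wrist force showed at most about 13 N of contact on the stand. I eased off to roughly the float's own weight before opening the fingers.

**Last checks:**
- **Position:** the float stands alone with its centre about 7 mm from the stand's axis and about 91 mm above the bench.
- **Lean:** it is not quite upright. It leans 0.072 rad (limit 0.15), and all three cameras agree. The lean did not change over the last seconds, so the float is at rest but had not righted itself fully.
- **Other floats:** both stand upright within about 0.005 rad. They moved no more than the roughly 2 mm calibration error.
- **Robot:** the gripper is open and about 9 cm clear, touching nothing.

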